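# Clear the slab and lay the cartons in a pinwheel

## Robot

A 6-joint arm with a two-finger parallel gripper is mounted at the origin on the work surface. World frame = base frame: x ahead of the robot, y to its left, z up, the work surface at z = 0. Lengths are in m, angles in rad, forces in N, time in s.
With the tool pointing down it reaches from about 0.25 to 0.775 m from the base axis. Payload 4 kg.
Tool frame: the origin (TCP) lies on the centre line of the jaws, within the pads' length; the fingertips stand robot.tips_ahead ahead of it and the grasp point (between the pads) lies 8 mm behind it (robot.tips_ahead is the distance from the TCP to the fingertips, in m); z points along the fingers, y is the line along which they close (so a half turn about z gives the same grasp; the last joint's range is limited). The gripper opens to 94 mm and grips with 3 to 60 N. Pads are 16 mm wide; open, the fingers measure 119 mm over their backs; the gripper's body (75 mm by 177 mm) begins 78 mm behind the grasp point.
Start: joints at [-1.216, 0.087, 1.371, -0, 1.684, -0.103], TCP at [0.243, -0.493, 0.217] pointing down, gripper open.
Joint ranges: [-3.1, 3.1], [-0.76, 2.03], [0.27, 2.55], [-1.08, 4.22], [0.17, 2.65], [-2.57, 2.57]. Speed limits (rad/s): [2.79, 2.79, 3.14, 3.14, 3.14, 3.14].

## Interface

Orientations are given as [roll, pitch, yaw] about the fixed x, y, z axes, in that order (R = Rz(yaw) Ry(pitch) Rx(roll)).
In Python, from bench import robot, snapshot, close_job, spotter gives the robot as it stands. The module is installed in compiled form; this text tells all that it offers.
- The arm moves only by the tool servo_tool, never from a script. Its argument "commands" is one flat list of numbers, 7 for each row, row after row: the shift along the tool's x, y, z in m, then the turn, a rotation vector about the tool's x, y, z in degrees, then the finger opening in m, from 0 to 0.094. In form: [x, y, z, ax, ay, az, grip, x, y, z, ax, ay, az, grip, ...]. A call has 1 to 10 rows; each row is the pose to reach, as a shift and turn from the pose commanded when the call began, along the tool's axes at that moment; what a row does not reach only later rows make up. A row lasts 1/8 s, in which the tool goes at most 62.5 mm and 10.7 degrees, less where a joint would pass 70% of its speed; a pose out of reach is approached as far as the arm can. A call with a gripper value outside its range is refused whole. The fingers move at their own pace and stop on an object; the grip force is fixed at half the most. Time passes only in rows, so rows that repeat a pose let the fingers close. It gives the time, the measured TCP pose, the force, the opening and the grip force at its end, in the units of the state.
- robot.get_obs(): the state, without advancing time (a new reading comes with each control period).
- snapshot(name): name is "side" or "top"; returns a dict with "img" (420x560x3 uint8, blue, green, red), "camera_matrix" (3x3 intrinsics, pixels), "extrinsics" (4x4, takes a point from camera to world coordinates). Camera axes: x right, y down, z forward; pixel columns grow to the right and rows downward; lengths in m; the calibration is good to about 2 mm. A picture is of the moment at which its call begins. There is no depth.
- close_job(): hands the job in; it is judged then, once.
Trained networks look in a picture, given as the dict that the camera call returned (one of the last four; its "shot" number tells which), for a name from the list of things; names that differ only in an ending like _2 or _b are one class to them, and where a whole thing is asked for, a point or a joint stands for the part that bears it (a point fixed in the world has none). Each returns a list of dicts, best first, with "conf" (0 to 1); they miss things now and then, are a little off and sometimes report something else, mostly with a low value. They report only what shows in the picture. A call takes as long as a camera call. They do not tell look-alikes from the thing itself.
- spotter.trace(name, picture): "region" (420x560 bool, what is visible of it) and "box" ([left, top, width, height] in pixels, round what is visible of it).
The state is a dict: "time": time; "joint_positions": joint angles; "qvel": joint speeds; "joint_torque": joint torques, N m; "tool_pos": TCP position; "ee_rot": TCP orientation; "wrist_force": force on the tool from outside, world axes, zero at the start; "wrist_torque": the same for the moment, N m; "width": finger opening in m; "finger_force": force on a finger pad.
Only numpy, scipy, OpenCV 4.12 (cv2) and the standard library are available. Lean on these libraries where they do the work, as an engineer would, in place of code of your own. Each camera call takes 0.05 s, during which the arm holds its last target. There are 200 camera calls.

## Task

Tip the cream bin's bucket out to its stop by the bar, drop every orange edge guard that lies on the wooden slab into it, and then shut the bucket fully. Lay every carton from the mat flat on the slab in the interlocking pinwheel, one on each black outline, square with it and with its red end over the outline's red end. Leave the tray and the things in it alone.

Things in the scene. Friction and masses are not known exactly. Their poses are not given: they have to be found in the camera images.
- slab: fixed square slab of brown wood, 216 x 216 x 12 mm; origin at the centre of its underside, so its top is at 12 mm. Four black outlines, each the size of a carton's underside (96 x 48 mm) and each red over one end, are inlaid flush in its top in a pinwheel round an empty middle square of 56 mm; neighbouring outlines are 8 mm apart
- bay1 (a point): centre of outline 1 on the slab's top; the long side and the red end of this outline point to +x of the slab's axes (the point has the slab's axes)
- bay2 (a point): centre of outline 2 on the slab's top; the long side and the red end of this outline point to +y of the slab's axes (the point has the slab's axes)
- bay3 (a point): centre of outline 3 on the slab's top; the long side and the red end of this outline point to -x of the slab's axes (the point has the slab's axes)
- bay4 (a point): centre of outline 4 on the slab's top; the long side and the red end of this outline point to -y of the slab's axes (the point has the slab's axes)
- carton1: shoe-cream carton, 96 x 48 x 34 mm (x, y, z), brown cardboard with a red band round one end and a white label with a green dot on top, about 0.12 kg; origin at the centre of its underside, x along its length to the red end, z up. They start on the rubber mat (4 mm thick), 3 or 4 of them; an absent one reads None from the start
- carton2: shoe-cream carton, 96 x 48 x 34 mm (x, y, z), brown cardboard with a red band round one end and a white label with a green dot on top, about 0.12 kg; origin at the centre of its underside, x along its length to the red end, z up. They start on the rubber mat (4 mm thick), 3 or 4 of them; an absent one reads None from the start
- carton3: shoe-cream carton, 96 x 48 x 34 mm (x, y, z), brown cardboard with a red band round one end and a white label with a green dot on top, about 0.12 kg; origin at the centre of its underside, x along its length to the red end, z up. They start on the rubber mat (4 mm thick), 3 or 4 of them; an absent one reads None from the start
- carton4: shoe-cream carton, 96 x 48 x 34 mm (x, y, z), brown cardboard with a red band round one end and a white label with a green dot on top, about 0.12 kg; origin at the centre of its underside, x along its length to the red end, z up. They start on the rubber mat (4 mm thick), 3 or 4 of them; an absent one reads None from the start
- guard1: orange U-section plastic edge guard, 80 x 34 x 30 mm (x, y, z), walls 6 mm, lying open side down on the slab at the start; origin at the centre of its underside, x along its length. 2 or 3 of them; an absent one reads None from the start
- guard2: orange U-section plastic edge guard, 80 x 34 x 30 mm (x, y, z), walls 6 mm, lying open side down on the slab at the start; origin at the centre of its underside, x along its length. 2 or 3 of them; an absent one reads None from the start
- guard3: orange U-section plastic edge guard, 80 x 34 x 30 mm (x, y, z), walls 6 mm, lying open side down on the slab at the start; origin at the centre of its underside, x along its length. 2 or 3 of them; an absent one reads None from the start
- bucket (a joint): tilt of the cream bin's bucket out of its housing, rad: 0 fully shut (upright), 0.7 at its stop, top leaning out towards the robot; the hinge is stiff and stays where it is left
- bucket_hinge (a point): middle of the bucket's hinge line, at the bottom edge of its front, 20 mm above the table; it has the bucket's axes: y along the hinge, z up the front and x into the bin when shut
- bucket_bar (a point): middle of the bucket's handle, a round aluminium bar of 12 mm diameter and 100 mm length along the hinge's direction, held over the bucket's front edge by a post at each end; in the hinge's axes at x -12, z 215 mm. It stands free by 38 mm above the front edge and 33 mm higher than the housing's roof when shut
- bucket_mouth (a point): middle of the bucket's open top (inside 104 mm along x and 168 mm along y), in the hinge's axes at x 55, z 150 mm; under the housing's roof when shut, clear of it when the bucket is at its stop
- bucket_floor (a point): middle of the bucket's inner floor, with the bucket's axes; the front rises 168 mm, the back 115 mm and the sides 124 mm above it
- travel_case: white toothbrush travel case, 34 x 200 x 28 mm, in the black mesh tray (160 x 300 mm, fixed, rim 32 mm high) beyond the slab; leave alone
- power_bank: slate grey power bank, 70 x 115 x 18 mm, in the tray; leave alone
- tire_gauge: aluminium tire gauge, 16 x 120 x 16 mm, in the tray; leave alone
- door_stopper: red plastic stepped door stopper, 45 x 110 x 32 mm, in the tray; leave alone
Things that resemble listed ones, but are neither listed nor needed, are in the scene too. Leave any purple or yellow look-alike of the carton2 alone. What is shaped like the guard1 but blue is not meant.

How it is judged:
By the outcome, as a careful person would: the job done as asked, in the order asked, and still so for the second after the job is handed in, with the robot touching nothing.
Of carton1, carton2, carton3, carton4 only 3 to 4 are there at a start; the rules pass over those that are not, and their reading is None.
Of guard1, guard2, guard3 only 2 to 3 are there at a start; the rules pass over those that are not, and their reading is None.
At some moment in a run one of carton1, carton2, carton3, carton4 may be knocked a few centimetres aside while the robot is not near it.
Once in a run the grip may slacken for a moment while it holds something.
It also fails if it takes over 200 s, if anything falls off the work surface, if the arm or the gripper's body presses on something with over 40 N, if the wrist force passes 120 N, or if a joint passes its speed limit or range.

## Working session

There is one attempt and no reset: what is moved stays moved. The work goes in short steps, Python scripts to look and compute and a tool call to move; the robot and the scene stay as the last step left them, time stands still between calls to the robot, and variables do not carry over. Pictures are saved under pics/ and viewed, at most 14 in all, crops included, and the job is handed in when it is done.

Besides the shell and the picture viewer there is one more tool, called after "Request:" as name(argument=value, ...) on one line, values as JSON. servo_tool: Moves the arm, as the interface text tells. Its arguments: {"type":"object","properties":{"commands":{"type":"array","items":{"type":"number"}}},"required":["commands"]}

```bash
mkdir -p pics; python3 - <<'E'
from bench import robot,snapshot
import cv2,numpy as np
o=robot.get_obs()
print(o, robot.tips_ahead)
for n in("top","side"):
    s=snapshot(n); cv2.imwrite(f"pics/{n}0.png",s["img"]); print(n,s["camera_matrix"].tolist(),np.round(s["extrinsics"],4).tolist(),s["shot"])
E
```

```text
{'time': 0.0, 'joint_positions': array([-1.21610349e+00,  8.79388397e-02,  1.37220311e+00, -1.24286945e-05,
        1.68360538e+00, -1.03098391e-01]), 'qvel': array([ 0.00077134, -0.00047433,  0.00111039, -0.00115872, -0.00014109,
       -0.00141877]), 'joint_torque': array([-9.10124945e-04, -3.40187967e+01, -3.02425039e+01,  7.18131778e-02,
        3.30057729e-02, -1.71739493e-04]), 'tool_pos': array([ 0.2428963 , -0.4928875 ,  0.21533894]), 'ee_rot': array([-3.13944815e+00, -2.09462287e-04,  4.57789619e-01]), 'wrist_force': array([-0.3644954 ,  0.12370254,  0.10023623]), 'wrist_torque': array([ 0.06595871,  0.00047355, -0.02431233]), 'finger_force': 0.0, 'width': 0.0937790862646449} 0.011
top [[539.5785414198342, 0.0, 285.8648272377301], [0.0, 539.5785414198342, 211.79700980098312], [0.0, 0.0, 1.0]] [[0.0195, -0.9854, 0.1693, 0.2861], [-0.9997, -0.0171, 0.0156, -0.0533], [-0.0125, -0.1696, -0.9854, 1.7823], [0.0, 0.0, 0.0, 1.0]] 1
side [[382.3486744008394, 0.0, 282.3979315018777], [0.0, 382.3486744008394, 209.36962819940516], [0.0, 0.0, 1.0]] [[-0.925, -0.2555, 0.2812, 0.3017], [-0.3799, 0.6365, -0.6712, 0.6236], [-0.0075, -0.7277, -0.6859, 0.8444], [0.0, 0.0, 0.0, 1.0]] 2
```

View pics/top0.png

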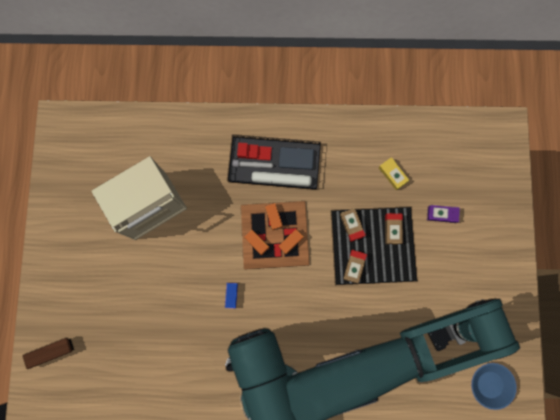

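View pics/side0.png

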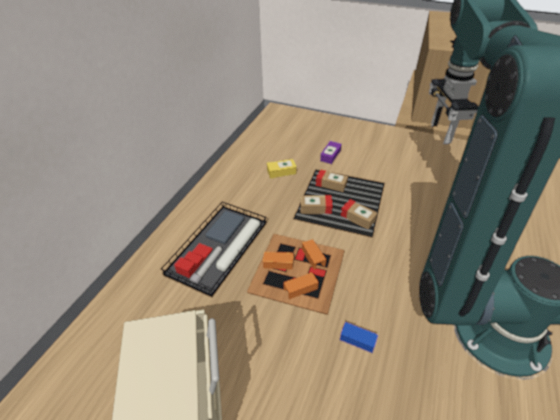

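The top view shows three guards on the slab (around 275,235), three cartons on the mat (373,245) and the bin at (140,198). The side view agrees, with a blue guard and purple/yellow look-alikes off to the side. Next I get the network regions and fit models.

```bash
cat > h.py <<'E'
import numpy as np,cv2
from scipy.optimize import minimize
from scipy.spatial.transform import Rotation as R
from bench import robot,snapshot,spotter
def proj(s,P):
    E=s["extrinsics"];c=(np.atleast_2d(P)-E[:3,3])@E[:3,:3]
    u=c@s["camera_matrix"].T
    return u[:,:2]/u[:,2:]
def ray(s,px,z):
    E=s["extrinsics"];d=E[:3,:3]@np.linalg.solve(s["camera_matrix"],[px[0],px[1],1.])
    return E[:3,3]+d*(z-E[2,3])/d[2]
def tri(sa,pa,sb,pb):
    A=[];b=[]
    for s,p in((sa,pa),(sb,pb)):
        E=s["extrinsics"];d=E[:3,:3]@np.linalg.solve(s["camera_matrix"],[p[0],p[1],1.]);d/=np.linalg.norm(d)
        M=np.eye(3)-np.outer(d,d);A.append(M);b.append(M@E[:3,3])
    A=np.vstack(A);b=np.hstack(b);x=np.linalg.lstsq(A,b,rcond=None)[0]
    return x,np.linalg.norm(A@x-b)
def box(l,w,h,x,y,z,yaw):
    c=np.array([[i*l/2,j*w/2,k*h] for i in(-1,1) for j in(-1,1) for k in(0,1)])
    return c@R.from_euler('z',yaw).as_matrix().T+[x,y,z]
def sil(s,P,roi,k=8):
    x0,y0,w,h=roi;p=(proj(s,P)-[x0,y0]+.5)*k-.5
    m=np.zeros((h*k,w*k),np.uint8);cv2.fillConvexPoly(m,cv2.convexHull(np.round(p*16).astype(np.int32)),255,cv2.LINE_AA,4)
    return cv2.resize(m,(w,h),interpolation=cv2.INTER_AREA)/255.
def fitbox(views,dims,p0,fixz=None):
    """views: list of (shot, soft mask); p0 x,y,z,yaw; min sil difference"""
    rois=[]
    for s,m in views:
        q=proj(s,box(*dims,*p0));a=np.floor(q.min(0)-10).astype(int);b=np.ceil(q.max(0)+10).astype(int)
        a=np.maximum(a,0);b=np.minimum(b,[560,420]);rois.append((*a,*(b-a)))
    def f(v):
        x,y,z,t=v[0],v[1],v[2] if fixz is None else fixz,v[3]
        return sum(((sil(s,box(*dims,x,y,z,t),r)-m[r[1]:r[1]+r[3],r[0]:r[0]+r[2]])**2).sum()/ (m[r[1]:r[1]+r[3],r[0]:r[0]+r[2]].sum()+1) for (s,m),r in zip(views,rois))
    best=None
    for dt in(-.3,0,.3):
        v=np.array(p0,float);v[3]+=dt
        S=np.vstack([v]+[v+d for d in np.diag([.01,.01,.008,.15])])
        r=minimize(f,v,method="Nelder-Mead",options=dict(initial_simplex=S,xatol=1e-4,fatol=1e-5,maxiter=500))
        if best is None or r.fun<best.fun:best=r
    return best.x,best.fun
E
cat > a.py <<'E'
from h import *
T=snapshot("top");S=snapshot("side")
for n in("carton1","guard1","slab","bucket","bucket_bar"):
    for s,l in((T,"T"),(S,"S")):
        for d in spotter.trace(n,s):
            ys,xs=np.nonzero(d["region"]);c=d["img"] if "img" in d else None
            col=s["img"][d["region"]].mean(0).astype(int) if len(xs) else 0
            print(n,l,round(d["conf"],2),d["box"],len(xs),(xs.mean().round(1),ys.mean().round(1)) if len(xs) else "",col)
def big(s,x,y,w,h,k,f): cv2.imwrite(f,cv2.resize(s["img"][y:y+h,x:x+w],None,fx=k,fy=k,interpolation=cv2.INTER_CUBIC))
a=cv2.resize(T["img"][150:300,80:430],None,fx=2.25,fy=2.25,interpolation=cv2.INTER_CUBIC)
cv2.imwrite("pics/a.png",a)
big(S,100,160,300,220,2.6,"pics/b.png")
E
python3 a.py
```

```text
carton1 T 0.96 [344.7, 248.7, 23.3, 32.7] 451 (np.float64(354.2), np.float64(265.8)) [ 89 110 144]
carton1 T 0.92 [429.6, 204.6, 26.7, 22.6] 504 (np.float64(442.6), np.float64(213.3)) [118  82 111]
carton1 T 0.81 [387.3, 210.7, 16.8, 35.2] 502 (np.float64(393.0), np.float64(228.0)) [ 82 102 136]
carton1 T 0.69 [241.7, 201.1, 70.3, 65.6] 3264 (np.float64(274.7), np.float64(235.3)) [ 49  71 109]
carton1 T 0.67 [339.2, 207.0, 26.0, 33.8] 501 (np.float64(351.5), np.float64(224.4)) [ 83 102 137]
carton1 T 0.56 [379.3, 159.0, 31.0, 31.8] 510 (np.float64(392.7), np.float64(173.5)) [ 87 154 173]
carton1 S 0.81 [319.9, 141.4, 22.7, 22.5] 377 (np.float64(330.1), np.float64(152.6)) [133  98 131]
carton1 S 0.78 [300.2, 195.0, 33.1, 19.8] 560 (np.float64(315.9), np.float64(204.6)) [ 96 118 156]
carton1 S 0.63 [341.3, 202.2, 37.6, 26.5] 619 (np.float64(358.7), np.float64(214.1)) [ 96 119 154]
carton1 S 0.63 [269.1, 162.1, 27.3, 16.2] 415 (np.float64(281.5), np.float64(168.2)) [ 97 172 189]
carton1 S 0.6 [316.9, 166.5, 28.8, 24.7] 453 (np.float64(331.2), np.float64(180.4)) [ 95 118 155]
guard1 T 0.
[... 572 characters left out ...]
182]
slab T 0.6 [239.6, 202.0, 70.9, 65.5] 3517 (np.float64(274.6), np.float64(235.6)) [ 49  73 111]
slab S 0.68 [244.4, 232.7, 97.5, 81.3] 3674 (np.float64(297.9), np.float64(275.3)) [ 72 104 147]
slab S 0.34 [194.1, 314.3, 26.1, 104.1] 1938 (np.float64(207.7), np.float64(370.9)) [136 153 160]
bucket T 0.7 [119.2, 192.5, 62.7, 45.6] 1235 (np.float64(149.3), np.float64(216.1)) [ 87 102 109]
bucket S 0.94 [193.6, 317.1, 26.2, 100.8] 2056 (np.float64(207.5), np.float64(371.4)) [135 152 159]
bucket_bar T 0.82 [119.5, 195.7, 62.5, 41.7] 1171 (np.float64(149.2), np.float64(215.8)) [ 88 103 109]
bucket_bar S 0.89 [193.6, 313.5, 23.8, 105.6] 1971 (np.float64(207.6), np.float64(371.6)) [136 153 160]
```

View pics/a.png

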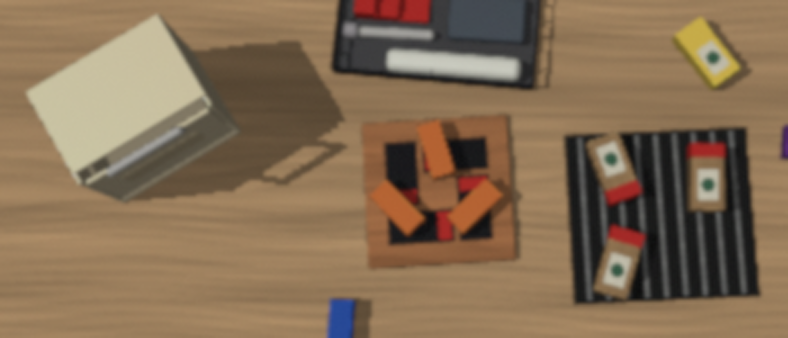

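View pics/b.png

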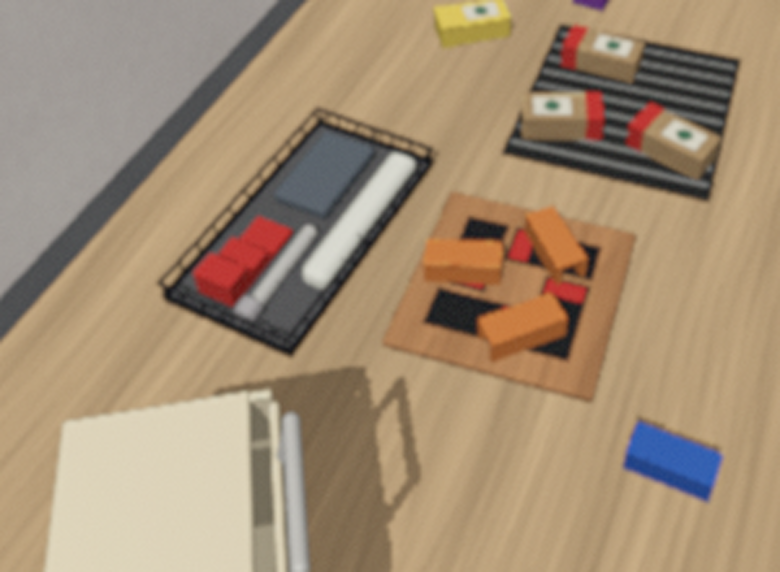

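The close-ups show the pinwheel outlines, each red at one end and running counter-clockwise, and the bar running from about top-view (128,227) to (161,207). Next I fit poses.

```bash
cat > b.py <<'E'
from h import *
T=snapshot("top");S=snapshot("side")
def hsv(s):return cv2.cvtColor(cv2.GaussianBlur(s["img"],(3,3),0),cv2.COLOR_BGR2HSV).astype(int)
def comps(s,m,amin=40):
    n,l,st,c=cv2.connectedComponentsWithStats(m.astype(np.uint8));return [(st[i],c[i],l==i) for i in range(1,n) if st[i][4]>=amin]
for nm,s,roi in(("T",T,(240,200,75,72)),("S",S,(240,230,110,90))):
    H=hsv(s);h,sa,v=H[...,0],H[...,1],H[...,2]
    # orange guard
    m=(h>=6)&(h<=14)&(sa>165)&(v>110)
    print(nm,"orange",[(np.round(c,1).tolist(),st[4]) for st,c,_ in comps(s,m)])
    for px in [(272,215),(272,235),(246,250),(277,270)] if nm=="T" else [(278,258),(300,270),(260,290)]: print(px,H[px[1],px[0]])
    m=((h<6)|(h>174))&(sa>150)&(v>70);print(nm,"red",[(np.round(c,1).tolist(),st[4]) for st,c,_ in comps(s,m,15)])
# carton rough positions
for c in((354,266),(393,228),(351,224)):print("carton ray",ray(T,c,.025))
for c in((273,216),(255,242),(291,242)):print("guard ray",ray(T,c,.03))
print("slab ray",ray(T,(275,236),.012), "S",ray(S,(297,275),.012))
for c in((127.6,226.9),(161.3,206.9)):print("bar end",ray(T,c,.235))
print("S bar",ray(S,(211.5,321),.235))
# match cartons fit with grabcut-free masks from spotter
def regs(n,s):return [d for d in spotter.trace(n,s)]
rT=regs("carton1",T);rS=regs("carton1",S)
def pick(rs,s,P):
    q=proj(s,[P])[0];b=min(rs,key=lambda d:np.hypot(d["box"][0]+d["box"][2]/2-q[0],d["box"][1]+d["box"][3]/2-q[1]));return b["region"].astype(float)
for c,y in(((354,266),1.3),((393,228),1.57),((351,224),1.9)):
    P=ray(T,c,.025)
    for vs in([(T,pick(rT,T,P)),(S,pick(rS,S,P))],):
        v,f=fitbox(vs,(.096,.048,.034),(P[0],P[1],.004,0));print("carton",np.round(v,4),np.degrees(v[3]).round(1),round(f,3))
E
python3 b.py
```

```text
T orange [([273.3, 216.5], np.int32(271)), ([290.5, 240.8], np.int32(290)), ([256.2, 241.6], np.int32(272))]
(272, 215) [ 11 184 180]
(272, 235) [ 13 143 148]
(246, 250) [ 12 143 155]
(277, 270) [ 16 103 158]
T red [([253.6, 151.5], np.int32(450)), ([393.7, 216.2], np.int32(112)), ([288.0, 230.8], np.int32(66)), ([356.6, 235.3], np.int32(104)), ([262.8, 236.3], np.int32(28)), ([276.7, 250.3], np.int32(80)), ([358.2, 254.2], np.int32(100))]
S orange [([313.1, 253.9], np.int32(370)), ([278.3, 260.3], np.int32(451)), ([301.0, 284.8], np.int32(530))]
(278, 258) [ 13 172 202]
(300, 270) [ 14 128 178]
(260, 290) [ 14 128 177]
S red [([319.4, 177.4], np.int32(83)), ([328.4, 203.7], np.int32(103)), ([346.7, 207.1], np.int32(105)), ([192.0, 260.1], np.int32(598)), ([299.9, 254.9], np.int32(83)), ([317.6, 271.7], np.int32(96))]
carton ray [ 0.41350299 -0.24985535  0.025     ]
carton ray [ 0.54021772 -0.37778026  0.025     ]
carton ray [ 0.55105235 -0.24026794  0.025     ]
guard ray [0.57239772 0.01660798 0.03      ]
guard ray [0.48533471 0.07338902 0.03      ]
guard ray [ 0.48745974 -0.04417642  0.03      ]
slab ray [0.50849695 0.00913744 0.012     ] S [0.50903231 0.03197666 0.012     ]
bar end [0.49942294 0.43041399 0.235     ]
bar end [0.56014747 0.33564718 0.235     ]
S bar [0.55860694 0.34170195 0.235     ]
carton [ 0.4128 -0.2497  0.0046 -0.2829] -16.2 0.08
carton [ 0.5405 -0.3782  0.0037 -0.0141] -0.8 0.057
carton [ 0.5501 -0.244   0.0036  0.3901] 22.4 0.107
```

```bash
cat > c.py <<'E'
from h import *
import sys
T=snapshot("top");S=snapshot("side")
def hsv(s):return cv2.cvtColor(s["img"],cv2.COLOR_BGR2HSV).astype(int)
def om(s):
    H=hsv(s);return ((H[...,0]>=5)&(H[...,0]<=15)&(H[...,1]>155)&(H[...,2]>60)).astype(np.uint8)
def near(m,q):
    n,l,st,c=cv2.connectedComponentsWithStats(m);i=1+np.argmin(np.hypot(*(c[1:]-q).T)+1e3*(st[1:,4]<60));return (l==i).astype(float)
for c in((273,216),(256,242),(291,241)):
    P=ray(T,c,.035);vs=[(s,near(om(s),proj(s,[P])[0])) for s in(T,S)]
    v,f=min((fitbox(vs,(.08,.034,.03),(P[0],P[1],.012,t)) for t in(0,.8,-.8,1.5)),key=lambda r:r[1])
    print("guard",np.round(v,4),np.degrees(v[3]).round(1),round(f,3))
vs=[(s,spotter.trace("slab",s)[0]["region"].astype(float)) for s in(T,S)]
v,f=fitbox(vs,(.216,.216,.012),(.508,.01,0,0));print("slab",np.round(v,4),np.degrees(v[3]).round(1),round(f,3))
for p in((115.6,231.3),(172.4,193.1),(91,192),(149,157)):print("roof",ray(T,p,.202))
cv2.imwrite("pics/bin.png",np.hstack([cv2.resize(T["img"][180:245,90:190],(400,260),interpolation=cv2.INTER_CUBIC),cv2.resize(S["img"][310:420,160:260],(400,440),interpolation=cv2.INTER_CUBIC)[:260]]))
E
python3 c.py
```

```text
guard [0.5713 0.0155 0.0133 0.3356] 19.2 0.158
guard [0.4847 0.0698 0.0145 0.7745] 44.4 0.17
guard [ 0.4907 -0.0438  0.0097 -0.7627] -43.7 0.243
slab [ 0.9893 -1.4374 -2.2152  4.192 ] 240.2 1.358
roof [0.49017801 0.47553016 0.202     ]
roof [0.60857589 0.31304137 0.202     ]
roof [0.60780002 0.55845773 0.202     ]
roof [0.71911638 0.39042356 0.202     ]
```

View pics/bin.png

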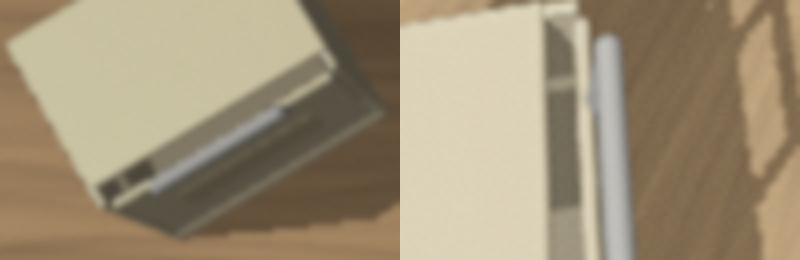

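The bin crop shows the bar from top-view (128,227) to (160.5,208). Its near end in the side view is at about (212.5,319.5).

```bash
cat >> h.py <<'E'
def go(x,y,z,yaw,pitch=0.):
    """delta in tool axes from the measured pose; prints mm & deg"""
    o=robot.get_obs();C=R.from_euler('xyz',o["ee_rot"]);G=R.from_euler('xyz',[np.pi,pitch,yaw])
    d=C.inv().apply(np.array([x,y,z])-o["tool_pos"]);t=np.degrees((C.inv()*G).as_rotvec())
    print("go",np.round(d,4),np.round(t,1),"rows",np.ceil(max(np.linalg.norm(d)/.0625,np.linalg.norm(t)/10.7)));return d,t
def obs():
    o=robot.get_obs();print(round(o["time"],2),np.round(o["tool_pos"],4),np.round(np.degrees(o["ee_rot"]),2),np.round(o["wrist_force"],1),round(o["width"],4),round(o["finger_force"],1),np.round(o["joint_positions"],2))
E
python3 - <<'E'
from h import *
T=snapshot("top");S=snapshot("side")
a=ray(T,(128.3,226.7),.239);b=ray(T,(160.3,208),.239);print(a,b,np.linalg.norm(a-b),np.degrees(np.arctan2(b[0]-a[0],a[1]-b[1])),(a+b)/2)
print(tri(T,(160.3,208),S,(212.5,320)))
c=ray(T,(90+95/4,180+190/4),.202);d=ray(T,(90+325/4,180+55/4),.202);print(c,d,np.degrees(np.arctan2(d[0]-c[0],c[1]-d[1])))
for y in(.55,.55-np.pi):go(.525,.383,.29,y)
E
```

```text
[0.49949247 0.42716724 0.239     ] [0.55613319 0.33737314 0.239     ] 0.10616567783164968 32.24309078481624 [0.52781283 0.38227019 0.239     ]
(array([0.55759562, 0.33881988, 0.23425853]), np.float64(0.0009314129519658382))
[0.50144449 0.4818779  0.202     ] [0.60653027 0.31638746 0.202     ] 32.41538693746698
go [ 0.6403 -0.6615 -0.0736] [ 0.  -0.  -5.3] rows 15.0
go [ 0.6403 -0.6615 -0.0736] [ -0.   -0.  174.7] rows 17.0
```

Request:
servo_tool(commands=[0.12, -0.13, -0.08, 0, 0, 18, 0.05, 0.25, -0.26, -0.08, 0, 0, 38, 0.05, 0.36, -0.37, -0.08, 0, 0, 58, 0.05, 0.46, -0.47, -0.08, 0, 0, 78, 0.05, 0.56, -0.57, -0.08, 0, 0, 96, 0.05, 0.64, -0.66, -0.08, 0, 0, 96, 0.05, 0.64, -0.66, -0.08, 0, 0, 96, 0.05, 0.64, -0.66, -0.08, 0, 0, 96, 0.05, 0.64, -0.66, -0.08, 0, 0, 96, 0.05, 0.64, -0.66, -0.08, 0, 0, 96, 0.05])

```text
time: 2.45
tool_pos: [0.4084, -0.0047, 0.279]
ee_rot: [-3.129, 0.017, -1.159]
wrist_force: [-0.8, -1.5, 0.4]
width: 0.0501
finger_force: 0.0
```

Request:
servo_tool(commands=[0, 0, 0, 0, 0, 0, 0.05, 0, 0, 0, 0, 0, 0, 0.05, 0, 0, 0, 0, 0, 0, 0.05, 0, 0, 0, 0, 0, 0, 0.05])

```text
time: 2.95
tool_pos: [0.408, -0.0078, 0.2786]
ee_rot: [-3.13, 0.017, -1.165]
wrist_force: [-0.0, -0.5, 0.4]
width: 0.0502
finger_force: 0.0
```

```bash
python3 - <<'E'
from h import *
obs();go(.528,.382,.29,np.radians(122.3));go(.528,.382,.22,np.radians(122.3))
E
```

```text
2.95 [ 0.408  -0.0078  0.2786] [-179.35    0.95  -66.75] [-0.  -0.5  0.4] 0.0502 0.0 [-0.18 -0.24  1.55  0.02  1.83  2.57]
go [-0.3109 -0.2642 -0.0033] [  1.3   1.1 170.9] rows 16.0
go [-0.3098 -0.2634  0.0667] [  1.3   1.1 170.9] rows 16.0
```

Request:
servo_tool(commands=[0, 0, -0.01, 0, 0, -10, 0.05, 0, 0, -0.01, 0, 0, -20, 0.05, 0, 0, -0.01, 0, 0, -30, 0.05, 0, 0, -0.01, 0, 0, -40, 0.05, 0, 0, -0.01, 0, 0, -50, 0.05, 0, 0, -0.01, 0, 0, -60, 0.05, 0, 0, -0.01, 0, 0, -70, 0.05, 0, 0, -0.01, 0, 0, -80, 0.05, 0, 0, -0.01, 0, 0, -90, 0.05, 0, 0, -0.01, 0, 0, -95, 0.05])

```text
time: 4.2
tool_pos: [0.408, -0.0078, 0.2886]
ee_rot: [-3.126, -0.013, 0.497]
wrist_force: [-0.9, -1.0, 0.2]
width: 0.0498
finger_force: 0.0
```

```bash
python3 - <<'E'
from h import *
obs();go(.528,.382,.29,np.radians(122.3))
E
```

```text
4.2 [ 0.408  -0.0078  0.2886] [-179.11   -0.74   28.47] [-0.9 -1.   0.2] 0.0498 0.0 [-0.18 -0.24  1.53  0.02  1.85  0.9 ]
go [ 0.2912 -0.2854  0.0068] [ -0.1  -1.3 -93.8] rows 9.0
```

Request:
servo_tool(commands=[0.04, -0.04, 0, 0, 0, -10, 0.05, 0.08, -0.08, 0, 0, 0, -20, 0.05, 0.12, -0.12, 0, 0, 0, -30, 0.05, 0.16, -0.16, 0, 0, 0, -40, 0.05, 0.2, -0.2, 0, 0, 0, -50, 0.05, 0.24, -0.235, 0, 0, 0, -60, 0.05, 0.27, -0.265, 0, 0, 0, -70, 0.05, 0.291, -0.285, 0.003, 0, 0, -80, 0.05, 0.291, -0.285, 0.006, 0, -1.3, -90, 0.05, 0.291, -0.285, 0.006, 0, -1.3, -93.8, 0.05])

```text
time: 5.45
tool_pos: [0.5292, 0.3819, 0.2894]
ee_rot: [-3.138, -0.001, 2.135]
wrist_force: [0.5, 0.3, -0.0]
width: 0.0501
finger_force: 0.0
```

Request:
servo_tool(commands=[0, 0, 0, 0, 0, 0, 0.05, 0, 0, 0, 0, 0, 0, 0.05])

```text
time: 5.7
tool_pos: [0.5291, 0.3814, 0.2908]
ee_rot: [-3.141, -0.001, 2.13]
wrist_force: [0.5, -0.4, -0.4]
width: 0.0495
finger_force: 0.0
```

```bash
python3 - <<'E'
from h import *
obs();go(.528,.382,.222,np.radians(122.3))
E
```

```text
5.7 [0.5291 0.3814 0.2908] [-1.7995e+02 -5.0000e-02  1.2207e+02] [ 0.5 -0.4 -0.4] 0.0495 0.0 [ 0.54  0.32  0.95  0.    1.87 -0.02]
go [ 0.001  -0.0005  0.0688] [-0.  -0.1 -0.2] rows 2.0
```

Request:
servo_tool(commands=[0, 0, 0.03, 0, 0, 0, 0.05, 0, 0, 0.055, 0, 0, 0, 0.05, 0, 0, 0.069, 0, 0, 0, 0.05, 0, 0, 0.069, 0, 0, 0, 0.05, 0, 0, 0.069, 0, 0, 0, 0.022, 0, 0, 0.069, 0, 0, 0, 0.022, 0, 0, 0.069, 0, 0, 0, 0.022, 0, 0, 0.069, 0, 0, 0, 0.022])

```text
time: 6.7
tool_pos: [0.5288, 0.382, 0.2222]
ee_rot: [-3.141, -0.001, 2.132]
wrist_force: [0.1, 0.1, -0.2]
width: 0.0219
finger_force: 0.0
```

```bash
python3 - <<'E'
from h import *
obs()
for a in np.linspace(.1,.7,7):
  c,s=np.cos(a),np.sin(a);print(round(a,2),round(-12*c-215*s+12,1),round(215-(-12*s+215*c),1))
s=snapshot("side");t=snapshot("top");cv2.imwrite("pics/g1.png",np.hstack([cv2.resize(s["img"][250:420,140:300],(480,510),interpolation=cv2.INTER_CUBIC)[:480],cv2.resize(t["img"][160:260,90:190],(300,300),interpolation=cv2.INTER_CUBIC)[:300].copy() if 0 else cv2.copyMakeBorder(cv2.resize(t["img"][160:260,90:190],(300,300),interpolation=cv2.INTER_CUBIC),0,180,0,0,0)]))
E
```

```text
6.7 [0.5288 0.382  0.2222] [-1.7998e+02 -5.0000e-02  1.2217e+02] [ 0.1  0.1 -0.2] 0.0219 0.0 [ 0.54  0.32  1.09  0.    1.74 -0.02]
0.1 -21.4 2.3
0.2 -42.5 6.7
0.3 -63.0 13.1
0.4 -82.8 21.6
0.5 -101.6 32.1
0.6 -119.3 44.3
0.7 -135.7 58.3
```

View pics/g1.png

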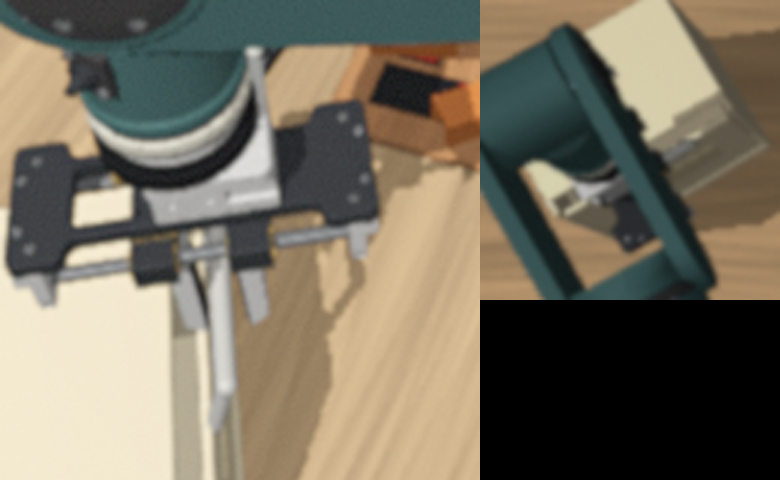

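The fingers straddle the bar: in the crop (215,320) it runs between the two jaws. Now I tip it along the arc.

Request:
servo_tool(commands=[0, -0.016, 0.001, 0, 0, 0, 0.022, 0, -0.032, 0.002, 0, 0, 0, 0.022, 0, -0.048, 0.006, 0, 0, 0, 0.022, 0, -0.064, 0.01, 0, 0, 0, 0.022, 0, -0.08, 0.016, 0, 0, 0, 0.022, 0, -0.095, 0.024, 0, 0, 0, 0.022, 0, -0.11, 0.033, 0, 0, 0, 0.022, 0, -0.124, 0.043, 0, 0, 0, 0.022, 0, -0.136, 0.052, 0, 0, 0, 0.022, 0, -0.143, 0.058, 0, 0, 0, 0.022])

```text
time: 8.05
tool_pos: [0.4156, 0.3097, 0.1688]
ee_rot: [3.116, 0.001, 2.132]
wrist_force: [18.8, 10.4, 12.1]
width: 0.0221
finger_force: 10.9
```

Request:
servo_tool(commands=[0, -0.003, 0, 0, 0, 0, 0.022, 0, -0.003, 0, 0, 0, 0, 0.022])

```text
time: 8.3
tool_pos: [0.4156, 0.3097, 0.169]
ee_rot: [3.11, 0.0, 2.132]
wrist_force: [22.5, 12.2, -1.5]
width: 0.0224
finger_force: 12.5
```

```bash
python3 - <<'E'
from h import *
obs()
E
```

```text
8.3 [0.4156 0.3097 0.169 ] [1.7821e+02 2.0000e-02 1.2213e+02] [22.5 12.2 -1.5] 0.0224 12.5 [ 0.53  0.01  1.55  0.    1.55 -0.03]
```

Request:
servo_tool(commands=[0, -0.006, 0.002, 0, 0, 0, 0.022, 0, -0.01, 0.002, 0, 0, 0, 0.022, 0, -0.01, 0.002, 0, 0, 0, 0.022])

```text
time: 8.68
tool_pos: [0.4153, 0.3095, 0.1688]
ee_rot: [3.086, -0.0, 2.131]
wrist_force: [42.1, 26.9, -10.8]
width: 0.0226
finger_force: 24.6
```

```bash
python3 - <<'E'
from h import *
obs()
E
```

```text
8.68 [0.4153 0.3095 0.1688] [ 1.7684e+02 -2.0000e-02  1.2211e+02] [ 42.1  26.9 -10.8] 0.0226 24.6 [ 0.53 -0.01  1.57  0.    1.53 -0.03]
```

Request:
servo_tool(commands=[0, 0.012, -0.002, 0, 0, 0, 0.03, 0, 0.022, -0.002, 0, 0, 0, 0.03, 0, 0.022, -0.04, 0, 0, 0, 0.06, 0, 0.022, -0.09, 0, 0, 0, 0.06, 0, 0.022, -0.12, 0, 0, 0, 0.06, 0, 0.022, -0.12, 0, 0, 0, 0.06, 0, 0.022, -0.12, 0, 0, 0, 0.06])

```text
time: 9.55
tool_pos: [0.4146, 0.3101, 0.2797]
ee_rot: [-3.137, -0.001, 2.132]
wrist_force: [-0.3, 0.1, 0.4]
width: 0.0601
finger_force: 0.0
```

```bash
python3 - <<'E'
from h import *
obs();go(.4847,.0698,.12,np.radians(44.4))
E
```

```text
9.55 [0.4146 0.3101 0.2797] [-1.7973e+02 -6.0000e-02  1.2218e+02] [-0.3  0.1  0.4] 0.0601 0.0 [ 0.53  0.01  1.32  0.    1.81 -0.03]
go [-0.2409 -0.0679  0.1598] [-0.3  0.1 77.8] rows 8.0
```

Request:
servo_tool(commands=[-0.04, -0.011, 0.01, 0, 0, 10, 0.06, -0.09, -0.025, 0.03, 0, 0, 20, 0.06, -0.14, -0.04, 0.06, 0, 0, 30, 0.06, -0.19, -0.054, 0.09, 0, 0, 40, 0.06, -0.23, -0.065, 0.12, 0, 0, 50, 0.06, -0.241, -0.068, 0.15, 0, 0, 60, 0.06, -0.241, -0.068, 0.16, 0, 0, 70, 0.06, -0.241, -0.068, 0.16, 0, 0, 77.8, 0.06, -0.241, -0.068, 0.16, 0, 0, 77.8, 0.06, -0.241, -0.068, 0.16, 0, 0, 77.8, 0.06])

```text
time: 10.8
tool_pos: [0.4851, 0.0704, 0.1206]
ee_rot: [-3.139, 0.002, 0.777]
wrist_force: [0.0, 0.7, -0.8]
width: 0.0594
finger_force: 0.0
```

```bash
sed -i '/^T=snap/a obs();go(.4847,.0698,.028,np.radians(44.4))' c.py; sed -i '/^vs=\[(s,spot/,$d' c.py; python3 c.py
```

```text
10.9 [0.4856 0.0705 0.1214] [-1.7991e+02  7.0000e-02  4.4460e+01] [0.2 0.4 0.9] 0.0604 0.0 [ 0.03 -0.    1.66  0.    1.49  0.82]
go [-0.001  -0.      0.0934] [-0.1  0.1  0.1] rows 2.0
guard [0.575  0.0114 0.0065 0.3099] 17.8 1.924
guard [ 0.377   0.1811 -0.5118  6.4045] 367.0 0.998
guard [ 0.5149 -0.0427 -0.1774 -1.1892] -68.1 1.083
```

Request:
servo_tool(commands=[-0.001, 0, 0.05, 0, 0, 0, 0.06, -0.001, 0, 0.085, 0, 0, 0, 0.06, -0.001, 0, 0.093, 0, 0, 0, 0.06, -0.001, 0, 0.093, 0, 0, 0, 0.06, -0.001, 0, 0.093, 0, 0, 0, 0.02, -0.001, 0, 0.093, 0, 0, 0, 0.02, -0.001, 0, 0.093, 0, 0, 0, 0.02, -0.001, 0, 0.093, 0, 0, 0, 0.02, -0.001, 0, 0.093, 0, 0, 0, 0.02])

```text
time: 12.02
tool_pos: [0.4858, 0.0697, 0.0297]
ee_rot: [-3.142, -0.001, 0.774]
wrist_force: [-0.6, -0.4, 5.7]
width: 0.034
finger_force: 30.0
```

```bash
python3 - <<'E'
from h import *
obs();go(.4775,.390,.24,np.radians(122.3))
E
```

```text
12.03 [0.4858 0.0697 0.0297] [-1.800e+02 -3.000e-02  4.437e+01] [-0.6 -0.4  5.7] 0.034 30.0 [0.03 0.07 1.77 0.   1.3  0.82]
go [ 0.2182 -0.2348 -0.2101] [  0.   -0.  -77.9] rows 8.0
```

Request:
servo_tool(commands=[0, 0, -0.04, 0, 0, 0, 0.02, 0, 0, -0.1, 0, 0, -8, 0.02, 0.02, -0.02, -0.15, 0, 0, -18, 0.02, 0.055, -0.06, -0.19, 0, 0, -28, 0.02, 0.09, -0.1, -0.21, 0, 0, -38, 0.02, 0.125, -0.135, -0.21, 0, 0, -48, 0.02, 0.16, -0.17, -0.21, 0, 0, -58, 0.02, 0.195, -0.205, -0.21, 0, 0, -68, 0.02, 0.218, -0.235, -0.21, 0, 0, -77.9, 0.02, 0.218, -0.235, -0.21, 0, 0, -77.9, 0.02])

```text
time: 13.28
tool_pos: [0.4758, 0.3921, 0.237]
ee_rot: [-3.138, -0.001, 2.137]
wrist_force: [1.0, -0.8, -0.4]
width: 0.0339
finger_force: 30.0
```

Request:
servo_tool(commands=[0, 0, 0.04, 0, 0, 0, 0.02, 0, 0, 0.07, 0, 0, 0, 0.02, 0, 0, 0.075, 0, 0, 0, 0.02])

```text
time: 13.65
tool_pos: [0.4756, 0.3879, 0.1604]
ee_rot: [-3.134, -0.0, 2.132]
wrist_force: [-0.0, 0.8, -0.7]
width: 0.0337
finger_force: 30.0
```

```bash
python3 - <<'E'
from h import *
obs();s=snapshot("side");t=snapshot("top")
cv2.imwrite("pics/d1.png",np.hstack([cv2.resize(s["img"][200:420,100:400],(600,440),interpolation=cv2.INTER_CUBIC),cv2.resize(t["img"][160:270,130:180],(200,440),interpolation=cv2.INTER_CUBIC)]))
E
```

```text
13.65 [0.4756 0.3879 0.1604] [-1.7956e+02 -1.0000e-02  1.2213e+02] [-0.   0.8 -0.7] 0.0337 30.0 [0.59 0.25 1.29 0.   1.6  0.03]
```

View pics/d1.png

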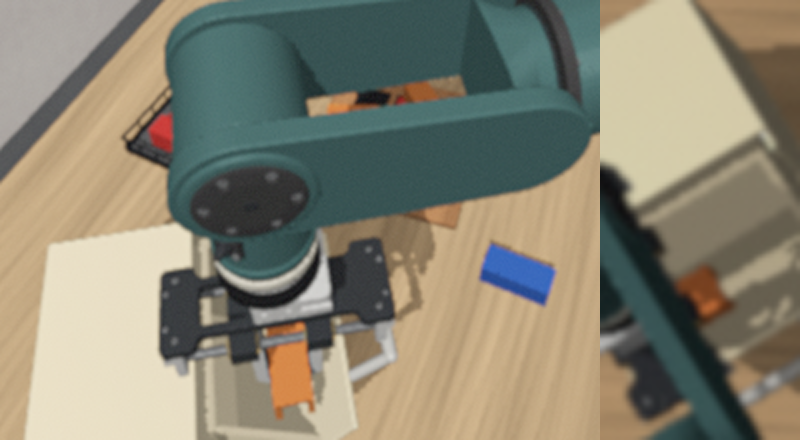

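The bucket is out and the guard hangs inside its mouth (crop 290,370), so I release it.

Request:
servo_tool(commands=[0, 0, 0, 0, 0, 0, 0.055, 0, 0, 0, 0, 0, 0, 0.055, 0, 0, -0.04, 0, 0, 0, 0.055, 0, 0, -0.09, 0, 0, 0, 0.06, 0, 0, -0.1, 0, 0, 0, 0.06])

```text
time: 14.38
tool_pos: [0.4784, 0.3911, 0.2701]
ee_rot: [3.132, -0.001, 2.134]
wrist_force: [0.4, 0.1, 0.2]
width: 0.0597
finger_force: 0.0
```

```bash
python3 - <<'E'
from h import *
obs();go(.4905,-.0438,.12,np.radians(136.3))
E
```

```text
14.38 [0.4784 0.3911 0.2701] [ 1.7945e+02 -7.0000e-02  1.2227e+02] [0.4 0.1 0.2] 0.0597 0.0 [0.59 0.23 1.1  0.   1.8  0.03]
go [-0.3744 -0.2233  0.1475] [  0.6  -0.  -14. ] rows 8.0
```

Request:
servo_tool(commands=[-0.045, -0.027, 0, 0, 0, -2, 0.06, -0.095, -0.057, 0.02, 0, 0, -4, 0.06, -0.145, -0.087, 0.04, 0, 0, -6, 0.06, -0.2, -0.12, 0.06, 0, 0, -8, 0.06, -0.25, -0.15, 0.08, 0, 0, -10, 0.06, -0.3, -0.18, 0.11, 0, 0, -12, 0.06, -0.35, -0.21, 0.14, 0, 0, -14, 0.06, -0.374, -0.223, 0.147, 0, 0, -14, 0.06, -0.374, -0.223, 0.147, 0, 0, -14, 0.06, -0.374, -0.223, 0.147, 0, 0, -14, 0.06])

```text
time: 15.62
tool_pos: [0.4879, -0.0445, 0.1168]
ee_rot: [-3.142, -0.002, 2.378]
wrist_force: [0.1, 0.0, 0.2]
width: 0.06
finger_force: 0.0
```

```bash
python3 - <<'E'
from h import *
obs();go(.4905,-.0438,.028,np.radians(136.3))
s=snapshot("side");t=snapshot("top")
cv2.imwrite("pics/d2.png",np.hstack([cv2.resize(s["img"][220:420,100:380],(560,400),interpolation=cv2.INTER_CUBIC),cv2.resize(t["img"][180:280,110:170],(240,400),interpolation=cv2.INTER_CUBIC)]))
E
```

```text
15.62 [ 0.4879 -0.0445  0.1168] [-1.8000e+02 -9.0000e-02  1.3627e+02] [0.1 0.  0.2] 0.06 0.0 [-0.21 -0.    1.66  0.    1.48 -1.02]
go [-0.0015  0.0024  0.0888] [-0.  -0.1 -0. ] rows 2.0
```

View pics/d2.png

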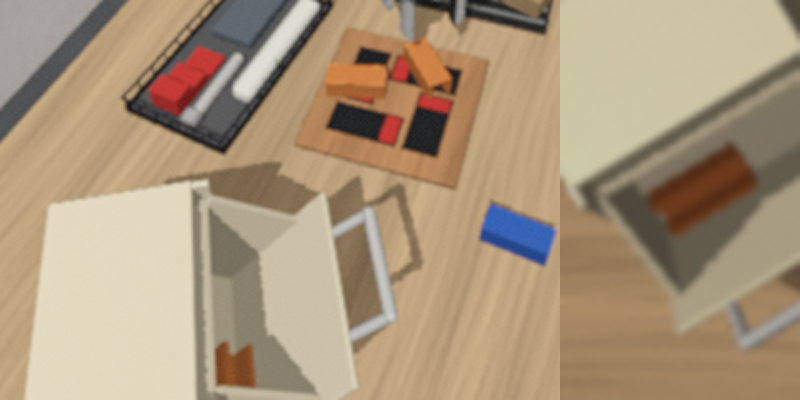

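The first guard is in the bucket (crop 235,370), the bucket is fully out, and two guards remain on the slab. I take the second.

Request:
servo_tool(commands=[-0.001, 0.002, 0.05, 0, 0, 0, 0.06, -0.001, 0.002, 0.08, 0, 0, 0, 0.06, -0.001, 0.002, 0.088, 0, 0, 0, 0.06, -0.001, 0.002, 0.088, 0, 0, 0, 0.06, -0.001, 0.002, 0.088, 0, 0, 0, 0.02, -0.001, 0.002, 0.088, 0, 0, 0, 0.02, -0.001, 0.002, 0.088, 0, 0, 0, 0.02, -0.001, 0.002, 0.088, 0, 0, 0, 0.02, -0.001, 0.002, 0.088, 0, 0, 0, 0.02])

```text
time: 16.85
tool_pos: [0.4905, -0.0446, 0.0296]
ee_rot: [3.141, 0.0, 2.378]
wrist_force: [-0.3, 0.5, 3.9]
width: 0.0342
finger_force: 30.0
```

```bash
python3 - <<'E'
from h import *
obs();go(.514,.333,.24,np.radians(122.3))
E
```

```text
16.85 [ 0.4905 -0.0446  0.0296] [1.7999e+02 1.0000e-02 1.3627e+02] [-0.3  0.5  3.9] 0.0342 30.0 [-0.21  0.08  1.77  0.    1.3  -1.01]
go [ 0.244   0.2891 -0.2104] [ 0.  0. 14.] rows 7.0
```

Request:
servo_tool(commands=[0, 0, -0.04, 0, 0, 0, 0.02, 0, 0, -0.1, 0, 0, 0, 0.02, 0.03, 0.035, -0.14, 0, 0, 2, 0.02, 0.065, 0.077, -0.175, 0, 0, 4, 0.02, 0.1, 0.118, -0.2, 0, 0, 6, 0.02, 0.135, 0.16, -0.21, 0, 0, 8, 0.02, 0.17, 0.201, -0.21, 0, 0, 10, 0.02, 0.205, 0.243, -0.21, 0, 0, 12, 0.02, 0.244, 0.289, -0.21, 0, 0, 14, 0.02, 0.244, 0.289, -0.21, 0, 0, 14, 0.02])

```text
time: 18.1
tool_pos: [0.5124, 0.3365, 0.2363]
ee_rot: [-3.137, -0.002, 2.14]
wrist_force: [0.7, -0.7, -1.0]
width: 0.0337
finger_force: 30.0
```

Request:
servo_tool(commands=[0, 0, 0.04, 0, 0, 0, 0.02, 0, 0, 0.07, 0, 0, 0, 0.02, 0, 0, 0.075, 0, 0, 0, 0.02, 0, 0, 0.075, 0, 0, 0, 0.055, 0, 0, 0.075, 0, 0, 0, 0.055, 0, 0, 0.035, 0, 0, 0, 0.055, 0, 0, -0.015, 0, 0, 0, 0.06, 0, 0, -0.03, 0, 0, 0, 0.06, 0, 0, -0.03, 0, 0, 0, 0.06])

```text
time: 19.23
tool_pos: [0.5143, 0.3333, 0.2709]
ee_rot: [3.138, -0.001, 2.134]
wrist_force: [-0.1, 0.8, -0.9]
width: 0.0599
finger_force: 0.0
```

```bash
python3 - <<'E'
from h import *
obs();go(.571,.015,.12,np.radians(19))
E
```

```text
19.23 [0.5143 0.3333 0.2709] [ 1.7980e+02 -3.0000e-02  1.2227e+02] [-0.1  0.8 -0.9] 0.0599 0.0 [ 0.48  0.22  1.11  0.    1.81 -0.08]
go [-0.2995 -0.1225  0.1503] [ 1.000e-01 -2.000e-01  1.033e+02] rows 10.0
```

Request:
servo_tool(commands=[-0.03, -0.012, 0, 0, 0, 10.5, 0.06, -0.06, -0.024, 0, 0, 0, 21, 0.06, -0.09, -0.036, 0.01, 0, 0, 31.5, 0.06, -0.12, -0.049, 0.03, 0, 0, 42, 0.06, -0.15, -0.061, 0.05, 0, 0, 52.5, 0.06, -0.18, -0.073, 0.07, 0, 0, 63, 0.06, -0.21, -0.085, 0.09, 0, 0, 73.5, 0.06, -0.24, -0.097, 0.11, 0, 0, 84, 0.06, -0.27, -0.11, 0.13, 0, 0, 94, 0.06, -0.3, -0.122, 0.15, 0, 0, 103.3, 0.06])

```text
time: 20.48
tool_pos: [0.5688, 0.0133, 0.1152]
ee_rot: [-3.139, 0.005, 0.326]
wrist_force: [1.2, 0.1, 0.4]
width: 0.0599
finger_force: 0.0
```

Request:
servo_tool(commands=[0, 0, 0, 0, 0, 0, 0.06, 0, 0, 0, 0, 0, 0, 0.06])

```text
time: 20.72
tool_pos: [0.5697, 0.0149, 0.1176]
ee_rot: [-3.139, 0.003, 0.333]
wrist_force: [-0.1, -0.2, 1.1]
width: 0.06
finger_force: 0.0
```

```bash
python3 - <<'E'
from h import *
obs();go(.571,.015,.028,np.radians(19))
E
```

```text
20.73 [0.5697 0.0149 0.1176] [-1.7987e+02  1.6000e-01  1.9060e+01] [-0.1 -0.2  1.1] 0.06 0.0 [-0.07  0.17  1.47  0.    1.5   1.16]
go [0.0015 0.0005 0.0896] [-0.1  0.2  0.1] rows 2.0
```

Request:
servo_tool(commands=[0.001, 0, 0.05, 0, 0, 0, 0.06, 0.001, 0, 0.08, 0, 0, 0, 0.06, 0.001, 0, 0.089, 0, 0, 0, 0.06, 0.001, 0, 0.089, 0, 0, 0, 0.06, 0.001, 0, 0.089, 0, 0, 0, 0.02, 0.001, 0, 0.089, 0, 0, 0, 0.02, 0.001, 0, 0.089, 0, 0, 0, 0.02, 0.001, 0, 0.089, 0, 0, 0, 0.02, 0.001, 0, 0.089, 0, 0, 0, 0.02])

```text
time: 21.85
tool_pos: [0.5719, 0.0146, 0.0306]
ee_rot: [-3.141, -0.0, 0.331]
wrist_force: [-0.6, 0.0, 4.7]
width: 0.0339
finger_force: 30.0
```

```bash
python3 - <<'E'
from h import *
obs();go(.496,.361,.24,np.radians(122.3))
E
```

```text
21.85 [0.5719 0.0146 0.0306] [-1.7999e+02 -3.0000e-02  1.8970e+01] [-0.6  0.   4.7] 0.0339 30.0 [-0.07  0.24  1.57  0.    1.33  1.17]
go [ 0.0409 -0.3523 -0.2093] [   0.    -0.  -103.3] rows 10.0
```

Request:
servo_tool(commands=[0, 0, -0.05, 0, 0, 0, 0.02, 0.002, -0.02, -0.1, 0, 0, -10, 0.02, 0.007, -0.06, -0.14, 0, 0, -20.5, 0.02, 0.012, -0.1, -0.18, 0, 0, -31, 0.02, 0.017, -0.145, -0.2, 0, 0, -41.5, 0.02, 0.022, -0.19, -0.21, 0, 0, -52, 0.02, 0.027, -0.235, -0.21, 0, 0, -62.5, 0.02, 0.032, -0.28, -0.21, 0, 0, -73, 0.02, 0.037, -0.32, -0.21, 0, 0, -83.5, 0.02, 0.041, -0.352, -0.21, 0, 0, -94, 0.02])

```text
time: 23.1
tool_pos: [0.4951, 0.3621, 0.2388]
ee_rot: [-3.139, -0.001, 1.979]
wrist_force: [-0.5, -0.1, -0.3]
width: 0.0339
finger_force: 30.0
```

Request:
servo_tool(commands=[0, 0, 0, 0, 0, -9.3, 0.02, 0, 0, 0.03, 0, 0, -9.3, 0.02, 0, 0, 0.065, 0, 0, -9.3, 0.02, 0, 0, 0.065, 0, 0, -9.3, 0.02, 0, 0, 0.065, 0, 0, -9.3, 0.055, 0, 0, 0.065, 0, 0, -9.3, 0.055, 0, 0, 0.02, 0, 0, -9.3, 0.055, 0, 0, -0.03, 0, 0, -9.3, 0.06, 0, 0, -0.04, 0, 0, -9.3, 0.06])

```text
time: 24.22
tool_pos: [0.4975, 0.3616, 0.2868]
ee_rot: [3.131, -0.001, 2.134]
wrist_force: [0.1, -0.5, 0.8]
width: 0.0599
finger_force: 0.0
```

```bash
python3 - <<'E'
from h import *
obs();go(.514,.333,.28,np.radians(122.3))
s=snapshot("side");t=snapshot("top")
cv2.imwrite("pics/d3.png",np.hstack([cv2.resize(s["img"][220:420,100:380],(560,400),interpolation=cv2.INTER_CUBIC),cv2.resize(t["img"][180:280,110:170],(240,400),interpolation=cv2.INTER_CUBIC)]))
E
```

```text
24.23 [0.4975 0.3616 0.2868] [ 1.7939e+02 -4.0000e-02  1.2227e+02] [ 0.1 -0.5  0.8] 0.0599 0.0 [ 0.54  0.23  1.08  0.    1.83 -0.03]
go [-0.0331 -0.0014  0.0067] [ 0.6 -0.  -0. ] rows 1.0
```

View pics/d3.png

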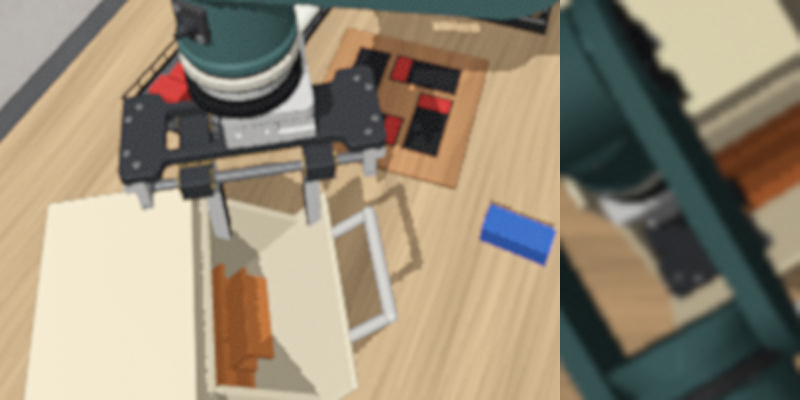

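All three guards sit low in the bucket and the slab is clear. Now I shut it by pushing the bar from the front.

Request:
servo_tool(commands=[0, -0.06, 0, 0.6, 0, 0, 0.0, 0, -0.12, 0, 0.6, 0, 0, 0.0, 0, -0.13, 0, 0.6, 0, 0, 0.0, 0, -0.13, 0.04, 0.6, 0, 0, 0.0, 0, -0.13, 0.09, 0.6, 0, 0, 0.0, 0, -0.13, 0.122, 0.6, 0, 0, 0.0, 0, -0.13, 0.122, 0.6, 0, 0, 0.0])

```text
time: 25.2
tool_pos: [0.3841, 0.2903, 0.1537]
ee_rot: [-3.122, -0.001, 2.134]
wrist_force: [-0.0, 0.1, 0.9]
width: 0.0007
finger_force: 0.0
```

```bash
python3 - <<'E'
from h import *
obs();go(.390,.2946,.165,np.radians(122.3))
E
```

```text
25.2 [0.3841 0.2903 0.1537] [-1.7886e+02 -7.0000e-02  1.2227e+02] [-0.   0.1  0.9] 0.0007 0.0 [ 0.53 -0.03  1.62  0.    1.58 -0.03]
go [ 0.0005  0.0071 -0.0115] [-1.1 -0.1 -0. ] rows 1.0
```

Request:
servo_tool(commands=[0, 0.007, -0.012, -1.1, 0, 0, 0, 0, 0.024, -0.025, -1.1, 0, 0, 0, 0, 0.041, -0.037, -1.1, 0, 0, 0, 0, 0.06, -0.048, -1.1, 0, 0, 0, 0, 0.08, -0.056, -1.1, 0, 0, 0, 0, 0.1, -0.063, -1.1, 0, 0, 0, 0, 0.121, -0.067, -1.1, 0, 0, 0, 0, 0.138, -0.069, -1.1, 0, 0, 0, 0, 0.148, -0.07, -1.1, 0, 0, 0, 0, 0.152, -0.07, -1.1, 0, 0, 0])

```text
time: 26.45
tool_pos: [0.5202, 0.378, 0.2493]
ee_rot: [3.096, -0.003, 2.136]
wrist_force: [-6.2, 0.4, 42.1]
width: 0.0005
finger_force: 17.7
```

Request:
servo_tool(commands=[0, 0.004, 0, 0, 0, 0, 0, 0, 0.004, 0, 0, 0, 0, 0])

```text
time: 26.7
tool_pos: [0.524, 0.3805, 0.2497]
ee_rot: [3.094, -0.003, 2.136]
wrist_force: [-5.6, 1.4, 40.4]
width: 0.0004
finger_force: 16.8
```

```bash
python3 - <<'E'
from h import *
obs()
E
```

```text
26.7 [0.524  0.3805 0.2497] [177.25  -0.18 122.38] [-5.6  1.4 40.4] 0.0004 16.8 [ 0.54  0.27  1.1   0.    1.73 -0.03]
```

Request:
servo_tool(commands=[0, 0, -0.03, 0, 0, 0, 0, 0, 0, -0.06, 0, 0, 0, 0, 0, -0.06, -0.08, 0, 0, 0, 0, 0, -0.12, -0.08, 0, 0, 0, 0, 0, -0.17, -0.08, 0, 0, 0, 0, 0, -0.17, -0.08, 0, 0, 0, 0])

```text
time: 27.45
tool_pos: [0.3731, 0.2833, 0.3093]
ee_rot: [3.125, -0.001, 2.134]
wrist_force: [1.0, 0.8, -0.9]
width: 0.0008
finger_force: 0.0
```

```bash
python3 - <<'E'
from h import *
obs()
s=snapshot("side");t=snapshot("top")
cv2.imwrite("pics/d4.png",np.hstack([cv2.resize(s["img"][220:420,100:380],(560,400),interpolation=cv2.INTER_CUBIC),cv2.resize(t["img"][180:280,110:170],(240,400),interpolation=cv2.INTER_CUBIC)]))
E
```

```text
27.45 [0.3731 0.2833 0.3093] [ 1.7907e+02 -4.0000e-02  1.2229e+02] [ 1.   0.8 -0.9] 0.0008 0.0 [ 0.53 -0.11  1.38  0.    1.85 -0.04]
```

View pics/d4.png

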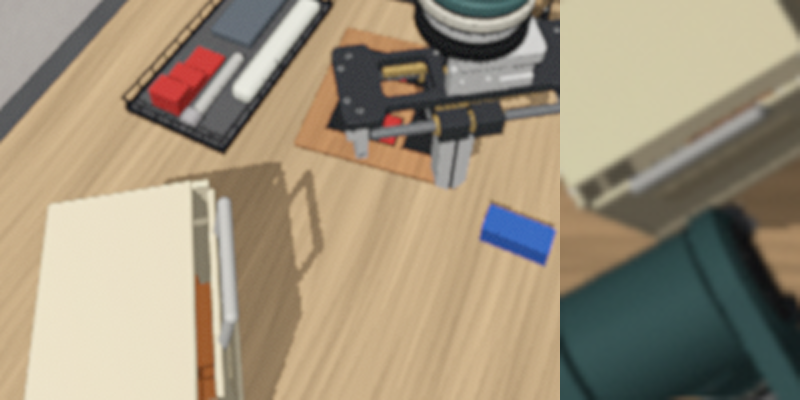

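The bucket is almost shut, with the bar at crop (228,255) still slightly out. I push again, lower and slower.

```bash
python3 - <<'E'
from h import *
go(.479,.3505,.213,np.radians(122.3))
E
```

```text
go [0.0004 0.1216 0.0966] [ 0.8 -0.  -0. ] rows 3.0
```

Request:
servo_tool(commands=[0, 0.06, 0.02, 0.8, 0, 0, 0, 0, 0.1, 0.06, 0.8, 0, 0, 0, 0, 0.121, 0.097, 0.8, 0, 0, 0, 0, 0.121, 0.097, 0.8, 0, 0, 0, 0, 0.13, 0.097, 0.8, 0, 0, 0, 0, 0.14, 0.097, 0.8, 0, 0, 0, 0, 0.148, 0.097, 0.8, 0, 0, 0, 0, 0.156, 0.097, 0.8, 0, 0, 0, 0, 0.162, 0.097, 0.8, 0, 0, 0, 0, 0.166, 0.097, 0.8, 0, 0, 0])

```text
time: 28.8
tool_pos: [0.5153, 0.3731, 0.2091]
ee_rot: [-3.135, -0.001, 2.134]
wrist_force: [-0.8, -1.3, -0.3]
width: 0.0002
finger_force: 0.2
```

```bash
python3 - <<'E'
from h import *
obs()
E
```

```text
28.8 [0.5153 0.3731 0.2091] [-1.7962e+02 -6.0000e-02  1.2227e+02] [-0.8 -1.3 -0.3] 0.0002 0.2 [ 0.54  0.29  1.15  0.    1.71 -0.03]
```

Request:
servo_tool(commands=[0, 0.003, 0, 0, 0, 0, 0, 0, 0.006, 0, 0, 0, 0, 0, 0, 0.009, 0, 0, 0, 0, 0, 0, 0.012, 0, 0, 0, 0, 0, 0, 0.012, 0, 0, 0, 0, 0])

```text
time: 29.42
tool_pos: [0.5188, 0.3753, 0.2093]
ee_rot: [-3.117, -0.0, 2.134]
wrist_force: [-19.6, -12.7, 6.9]
width: 0.0008
finger_force: 11.1
```

Request:
servo_tool(commands=[0, 0.003, 0, 0, 0, 0, 0, 0, 0.006, 0, 0, 0, 0, 0, 0, 0.008, 0, 0, 0, 0, 0, 0, 0.008, 0, 0, 0, 0, 0])

```text
time: 29.92
tool_pos: [0.5187, 0.3752, 0.2095]
ee_rot: [-3.097, 0.0, 2.134]
wrist_force: [-36.6, -24.2, 14.6]
width: 0.0005
finger_force: 22.5
```

```bash
python3 - <<'E'
from h import *
obs()
E
```

```text
29.93 [0.5187 0.3752 0.2095] [-177.44    0.    122.29] [-36.6 -24.2  14.6] 0.0005 22.5 [ 0.54  0.33  1.1  -0.    1.76 -0.03]
```

Request:
servo_tool(commands=[0, -0.03, 0, 0, 0, 0, 0, 0, -0.06, 0, 0, 0, 0, 0, 0, -0.09, -0.06, 0, 0, 0, 0, -0.06, -0.09, -0.08, 0, 0, 0, 0.07, -0.12, -0.1, -0.08, 0, 0, 0, 0.07, -0.18, -0.11, -0.08, 0, 0, 0, 0.07, -0.24, -0.12, -0.08, 0, 0, 0, 0.07, -0.3, -0.13, -0.08, 0, 0, 0, 0.07, -0.3, -0.13, -0.08, 0, 0, 0, 0.07])

```text
time: 31.05
tool_pos: [0.5839, 0.0567, 0.2887]
ee_rot: [-3.134, -0.001, 2.127]
wrist_force: [0.0, 0.5, 0.3]
width: 0.0569
finger_force: 0.0
```

```bash
cat > e.py <<'E'
from h import *
obs()
T=snapshot("top");S=snapshot("side")
for n,s,(x,y,w,h) in(("top",T,(110,190,75,50)),("side",S,(185,310,40,108))):
    a=cv2.imread(f"pics/{n}0.png")[y:y+h,x:x+w].astype(int);b=s["img"][y:y+h,x:x+w].astype(int)
    d=np.abs(a-b).max(2);print(n,(d>35).sum(),d.mean())
cv2.imwrite("pics/e_T.png",T["img"]);cv2.imwrite("pics/e_S.png",S["img"])
cv2.imwrite("pics/e.png",np.hstack([cv2.resize(T["img"][190:280,230:430],(450,400),interpolation=cv2.INTER_CUBIC),cv2.resize(S["img"][310:420,170:240],(255,400),interpolation=cv2.INTER_CUBIC)]))
E
python3 e.py
```

```text
31.05 [0.5839 0.0567 0.2887] [-1.7958e+02 -3.0000e-02  1.2189e+02] [0.  0.5 0.3] 0.0569 0.0 [ 0.    0.17  1.13 -0.    1.84 -0.56]
top 160 9.063733333333333
side 1037 24.150462962962962
```

View pics/e.png

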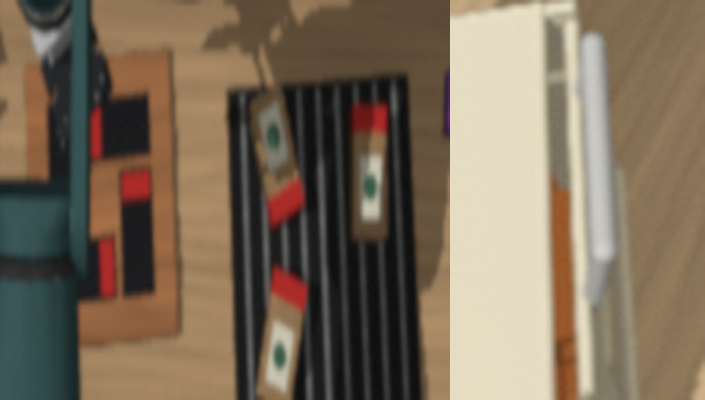

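```bash
python3 - <<'E'
import cv2,numpy as np
a=cv2.imread("pics/side0.png");b=cv2.imread("pics/e_S.png");ta=cv2.imread("pics/top0.png");tb=cv2.imread("pics/e_T.png")
for i,j,(x,y,w,h) in((a,b,(204,315,18,50)),(ta,tb,(124,205,40,25))):
    p=i[y:y+h,x:x+w]
    r=cv2.matchTemplate(j[y-6:y+h+6,x-6:x+w+6],p,cv2.TM_CCOEFF_NORMED);k=np.unravel_index(r.argmax(),r.shape);print(k[1]-6,k[0]-6,r.max(),r[6,6])
for n,im in(("0",a),("1",b)):
    print(n,[im[r,202:222].mean(1).astype(int).tolist() for r in(330,350)])
cv2.imwrite("pics/cmp.png",cv2.resize(np.hstack([a[300:400,180:240],b[300:400,180:240]]),None,fx=5,fy=5,interpolation=cv2.INTER_CUBIC))
E
```

```text
-2 1 0.94263685 0.6006879
0 -1 0.96484023 0.91768336
0 [[142, 151, 173, 199, 193, 167, 158, 169, 183, 188, 185, 176, 153, 123, 102, 94, 95, 99, 101, 103], [102, 105, 126, 169, 199, 193, 159, 136, 159, 180, 188, 187, 178, 162, 133, 109, 99, 99, 104, 105]]
1 [[191, 208, 199, 176, 175, 191, 199, 194, 185, 165, 136, 113, 107, 106, 102, 101, 104, 107, 108, 110], [154, 194, 210, 196, 166, 172, 191, 200, 196, 188, 170, 143, 120, 112, 109, 107, 106, 109, 110, 110]]
```

View pics/cmp.png

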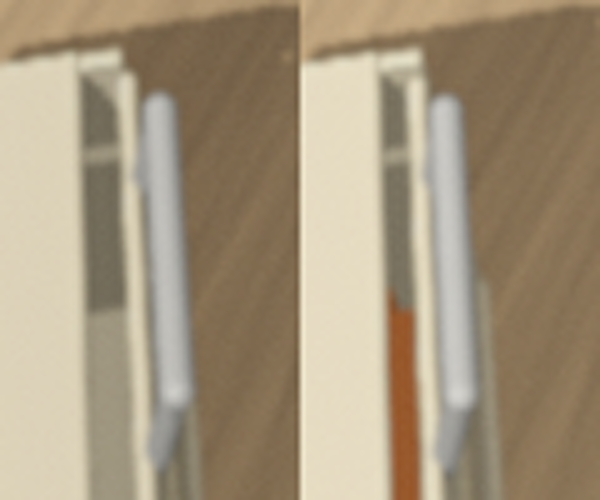

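The bucket now sits closer to the roof than at the start (gap 25 px vs 45 px in the crop). The push force doubled with no motion, so it is fully shut. Now I park the arm clear and measure the slab and cartons.

```bash
python3 - <<'E'
from h import *
go(.25,-.48,.24,0.)
E
```

```text
go [-0.28   -0.5694  0.0524] [ -0.3   0.3 122.2] rows 12.0
```

Request:
servo_tool(commands=[-0.025, -0.05, 0, 0, 0, 10, 0.07, -0.05, -0.1, 0, 0, 0, 20, 0.07, -0.075, -0.15, 0, 0, 0, 30, 0.07, -0.1, -0.2, 0, 0, 0, 40, 0.07, -0.125, -0.25, 0, 0, 0, 50, 0.07, -0.15, -0.3, 0.01, 0, 0, 60, 0.07, -0.175, -0.35, 0.02, 0, 0, 70, 0.07, -0.2, -0.4, 0.03, 0, 0, 80, 0.07, -0.225, -0.45, 0.04, 0, 0, 90, 0.07, -0.25, -0.5, 0.05, 0, 0, 100, 0.07])

```text
time: 32.4
tool_pos: [0.2937, -0.4177, 0.2428]
ee_rot: [3.14, 0.005, 0.386]
wrist_force: [0.5, 0.3, 0.2]
width: 0.07
finger_force: 0.0
```

Request:
servo_tool(commands=[0.02, -0.03, 0, 0, 0, 10, 0.07, 0.04, -0.065, 0, 0, 0, 20, 0.07, 0.04, -0.065, 0, 0, 0, 22, 0.07])

```text
time: 32.78
tool_pos: [0.3069, -0.3397, 0.243]
ee_rot: [3.138, 0.004, 0.008]
wrist_force: [-1.0, -0.4, -0.2]
width: 0.0703
finger_force: 0.0
```

```bash
cat > f.py <<'E'
from h import *
import sys
D=(.096,.048,.034)
BAY=[(-.028,-.052,0),(.052,-.028,np.pi/2),(.028,.052,np.pi),(-.052,.028,-np.pi/2)]
def hsv(s):return cv2.cvtColor(s["img"],cv2.COLOR_BGR2HSV).astype(int)
def slabfit(T,S,p0=(.508,.01,.012,0.)):
    """fit wood mask = slab top minus outlines, soft, both views"""
    def tgt(s):
        # darkness/redness: outline pixels vs wood, using wood chroma level
        b,g,r=[s["img"][...,i].astype(float) for i in range(3)]
        return np.clip((75-g)/(75-35),0,1)  # outlines: low green both black & red
    def ren(s,v,roi,k=8):
        x0,y0,w,h=roi;m=np.zeros((h*k,w*k),np.uint8)
        for bx,by,a in BAY:
            c=np.array([[i*.048,j*.024,0] for i,j in((-1,-1),(1,-1),(1,1),(-1,1))])@R.from_euler('z',a).as_matrix().T+[bx,by,0]
            P=c@R.from_euler('z',v[3]).as_matrix().T+v[:3]
            p=(proj(s,P)-[x0,y0]+.5)*k-.5;cv2.fillConvexPoly(m,np.round(p*16).astype(np.int32),255,cv2.LINE_AA,4)
        return cv2.GaussianBlur(cv2.resize(m,(w,h),interpolation=cv2.INTER_AREA)/255.,(3,3),0)
    vs=[]
    for s in(T,S):
        q=proj(s,np.array([[i*.09,j*.09,0] for i in(-1,1) for j in(-1,1)])+p0[:3]);a=np.floor(q.min(0)).astype(int);b=np.ceil(q.max(0)).astype(int)
        vs.append((s,(*a,*(b-a)),tgt(s)))
    def f(v,sel=(0,1)):return sum((((ren(s,v,r)-t[r[1]:r[1]+r[3],r[0]:r[0]+r[2]])**2).mean()) for i,(s,r,t) in enumerate(vs) if i in sel)
    out=[]
    for sel in((0,1),(0,),(1,)):
        z=[1,1,1 if len(sel)==2 else 0,1];g=lambda u:f(np.where(z,u,p0),sel)
        v=np.array(p0);Sx=np.vstack([v]+[v+d for d in np.diag([.008,.008,.006,.06])])
        r=minimize(g,v,method="Nelder-Mead",options=dict(initial_simplex=Sx,xatol=5e-5,fatol=1e-6,maxiter=600));out.append((r.x,r.fun))
        print("slab",sel,np.round(r.x,4),np.degrees(r.x[3]).round(2),round(r.fun,4))
    return out[0][0]
def redc(s,m):
    H=hsv(s);q=((H[...,0]<6)|(H[...,0]>174))&(H[...,1]>140)&(H[...,2]>60)&cv2.dilate(m.astype(np.uint8),np.ones((3,3))).astype(bool)
    y,x=np.nonzero(q);return x.mean(),y.mean()
def cartons(T,S,zg=(.004,)*9,show=True):
    rT=spotter.trace("carton1",T);rS=spotter.trace("carton1",S);res=[]
    for d in rT:
        m=d["region"];
        if not 250<m.sum()<900:continue
        c=T["img"][m].mean(0)
        y,x=np.nonzero(m);P=ray(T,(x.mean(),y.mean()),.022)
        q=proj(S,[P])[0];b=min(rS,key=lambda e:np.hypot(e["box"][0]+e["box"][2]/2-q[0],e["box"][1]+e["box"][3]/2-q[1]))
        vs=[(T,m.astype(float))]
        if np.hypot(b["box"][0]+b["box"][2]/2-q[0],b["box"][1]+b["box"][3]/2-q[1])<10:vs.append((S,b["region"].astype(float)))
        u=redc(T,m) if True else 0
        if not np.isfinite(u[0]):continue
        R0=ray(T,u,.03);y0=np.arctan2(R0[1]-P[1],R0[0]-P[0])
        v,f=fitbox(vs,D,(P[0],P[1],.006,y0))
        k=np.round((y0-v[3])/np.pi);v[3]+=k*np.pi
        res.append(v);print("carton",len(vs),np.round(v[:3],4),np.degrees(v[3]).round(1),round(f,3),c.astype(int),round(d["conf"],2))
    return res
if __name__=="__main__":
    obs();T=snapshot("top");S=snapshot("side");cv2.imwrite("pics/f_T.png",T["img"]);cv2.imwrite("pics/f_S.png",S["img"])
    if "s" in sys.argv[1]:slabfit(T,S)
    if "c" in sys.argv[1]:cartons(T,S)
E
python3 f.py sc
```

```text
32.77 [ 0.3069 -0.3397  0.243 ] [179.81   0.24   0.48] [-1.  -0.4 -0.2] 0.0703 0.0 [-0.96 -0.12  1.53 -0.01  1.74  0.61]
slab (0, 1) [0.5147 0.0114 0.011  0.0768] 4.4 0.0722
slab (0,) [0.5143 0.0117 0.0124 0.0783] 4.49 0.0245
slab (1,) [0.515  0.0111 0.0109 0.0753] 4.31 0.0473
carton 1 [ 0.4143 -0.2511 -0.0031] -16.1 0.029 [ 89 109 144] 0.86
carton 2 [ 0.5395 -0.3783  0.0041] -0.4 0.034 [ 83 103 137] 0.78
carton 2 [ 0.55   -0.2428  0.0039] -158.6 0.042 [ 86 106 142] 0.66f.py:33: RuntimeWarning: Mean of empty slice.
  y,x=np.nonzero(q);return x.mean(),y.mean()
  ret = ret.dtype.type(ret / rcount)
```

```bash
cat > g.py <<'E'
from h import *
import sys
SL=np.array([.5146,.0114,np.radians(4.4)])
BAY=[(-.028,-.052,0),(.052,-.028,np.pi/2),(.028,.052,np.pi),(-.052,.028,-np.pi/2)]
def grasp(x,y,yaw,off): return x+off*np.cos(yaw),y+off*np.sin(yaw)
def bay(k,off,dx=0,dy=0):
    bx,by,a=BAY[k-1];c,s=np.cos(SL[2]),np.sin(SL[2]);x,y=SL[0]+c*bx-s*by,SL[1]+s*bx+c*by
    return (*grasp(x,y,a+SL[2],off),a+SL[2])
E
python3 - <<'E'
from g import *
obs();x,y=grasp(.4137,-.2505,np.radians(-16.1),.018);go(x,y,.10,np.radians(-16.1));go(x,y,.021,np.radians(-16.1))
print(bay(1,.018),bay(2,.018),bay(3,.018))
E
```

```text
32.98 [ 0.3062 -0.3424  0.2424] [179.82   0.32   0.4 ] [-0.1 -0.3 -0.3] 0.0704 0.0 [-0.96 -0.12  1.52 -0.01  1.74  0.6 ]
go [ 0.1262 -0.0864  0.1414] [ 0.2  0.3 16.5] rows 4.0
go [ 0.1266 -0.0867  0.2204] [ 0.2  0.3 16.5] rows 5.0
(np.float64(0.5086188619403254), np.float64(-0.04121393339706804), np.float64(0.07679448708775051)) (np.float64(0.5672139333970679), np.float64(0.005418861940325367), np.float64(1.6475908138826472)) (np.float64(0.5205811380596747), np.float64(0.06401393339706804), np.float64(3.2183871406775437))
```

Request:
servo_tool(commands=[0.04, -0.03, 0.03, 0, 0, 6, 0.07, 0.08, -0.06, 0.07, 0.2, 0.3, 12, 0.07, 0.126, -0.086, 0.11, 0.2, 0.3, 16.5, 0.07, 0.126, -0.086, 0.14, 0.2, 0.3, 16.5, 0.07, 0.126, -0.086, 0.14, 0.2, 0.3, 16.5, 0.07, 0.126, -0.086, 0.14, 0.2, 0.3, 16.5, 0.07])

```text
time: 33.72
tool_pos: [0.4309, -0.2572, 0.1025]
ee_rot: [3.141, -0.001, -0.284]
wrist_force: [0.0, -0.3, 0.2]
width: 0.0701
finger_force: 0.0
```

```bash
python3 - <<'E'
from g import *
obs();x,y=grasp(.4137,-.2505,np.radians(-16.1),.018);go(x,y,.021,np.radians(-16.1))
E
```

```text
33.73 [ 0.4309 -0.2572  0.1025] [ 1.7996e+02 -8.0000e-02 -1.6250e+01] [ 0.  -0.3  0.2] 0.0701 0.0 [-0.65  0.03  1.66 -0.    1.45  1.2 ]
go [-0.0004 -0.0017  0.0815] [ 0.  -0.1 -0.2] rows 2.0
```

Request:
servo_tool(commands=[0, -0.002, 0.04, 0, 0, 0, 0.07, 0, -0.002, 0.07, 0, 0, 0, 0.07, 0, -0.002, 0.081, 0, 0, 0, 0.07, 0, -0.002, 0.081, 0, 0, 0, 0.07, 0, -0.002, 0.081, 0, 0, 0, 0.03, 0, -0.002, 0.081, 0, 0, 0, 0.03, 0, -0.002, 0.081, 0, 0, 0, 0.03, 0, -0.002, 0.081, 0, 0, 0, 0.03, 0, -0.002, 0.081, 0, 0, 0, 0.03])

```text
time: 34.85
tool_pos: [0.4318, -0.2554, 0.0217]
ee_rot: [3.14, -0.002, -0.283]
wrist_force: [-1.5, -0.4, 5.7]
width: 0.0477
finger_force: 29.9
```

```bash
python3 - <<'E'
from g import *
obs();x,y,a=bay(1,.018);go(x,y,.10,a)
E
```

```text
34.85 [ 0.4318 -0.2554  0.0217] [ 1.799e+02 -1.400e-01 -1.622e+01] [-1.5 -0.4  5.7] 0.0477 29.9 [-0.65  0.1   1.75 -0.    1.28  1.21]
go [ 0.0141 -0.2269 -0.0787] [  0.1  -0.1 -20.6] rows 4.0
```

Request:
servo_tool(commands=[0, 0, -0.03, 0, 0, 0, 0.03, 0, 0, -0.07, 0, 0, 0, 0.03, 0.003, -0.05, -0.079, 0, 0, -5, 0.03, 0.007, -0.1, -0.079, 0, 0, -10, 0.03, 0.01, -0.15, -0.079, 0, 0, -15, 0.03, 0.013, -0.2, -0.079, 0, 0, -20.6, 0.03, 0.014, -0.227, -0.079, 0, 0, -20.6, 0.03, 0.014, -0.227, -0.079, 0, 0, -20.6, 0.03, 0.014, -0.227, -0.079, 0, 0, -20.6, 0.03, 0.014, -0.227, -0.079, 0, 0, -20.6, 0.03])

```text
time: 36.1
tool_pos: [0.5074, -0.0411, 0.099]
ee_rot: [-3.141, 0.001, 0.075]
wrist_force: [0.8, -0.2, -1.4]
width: 0.0479
finger_force: 29.9
```

```bash
python3 - <<'E'
from g import *
obs();x,y,a=bay(1,.0188);go(x,y,.0305,a)
E
```

```text
36.1 [ 0.5074 -0.0411  0.099 ] [-1.7998e+02  5.0000e-02  4.2800e+00] [ 0.8 -0.2 -1.4] 0.0479 29.9 [-0.19  0.05  1.65  0.    1.45  1.3 ]
go [0.0021 0.0002 0.0685] [-0.   0.  -0.1] rows 2.0
```

Request:
servo_tool(commands=[0.001, 0, 0.03, 0, 0, 0, 0.03, 0.002, 0, 0.055, 0, 0, -0.1, 0.03, 0.002, 0, 0.062, 0, 0, -0.1, 0.03, 0.002, 0, 0.062, 0, 0, -0.1, 0.03])

```text
time: 36.6
tool_pos: [0.5096, -0.0406, 0.0373]
ee_rot: [-3.141, 0.001, 0.077]
wrist_force: [-0.2, -0.6, -0.7]
width: 0.0479
finger_force: 29.9
```

```bash
python3 - <<'E'
from g import *
obs();x,y,a=bay(1,.0188);go(x,y,.0305,a)
E
```

```text
36.6 [ 0.5096 -0.0406  0.0373] [-1.7998e+02  3.0000e-02  4.4100e+00] [-0.2 -0.6 -0.7] 0.0479 29.9 [-0.19  0.11  1.71  0.    1.32  1.3 ]
go [-0.0003  0.0006  0.0068] [-0.  0.  0.] rows 1.0
```

Request:
servo_tool(commands=[0, 0.001, 0.004, 0, 0, 0, 0.03, 0, 0.001, 0.007, 0, 0, 0, 0.03, 0, 0.001, 0.007, 0, 0, 0, 0.03, 0, 0.001, 0.007, 0, 0, 0, 0.062, 0, 0.001, 0.007, 0, 0, 0, 0.062, 0, 0.001, 0.007, 0, 0, 0, 0.062, 0, 0.001, -0.03, 0, 0, 0, 0.062, 0, 0.001, -0.07, 0, 0, 0, 0.062, 0, 0.001, -0.09, 0, 0, 0, 0.07, 0, 0.001, -0.09, 0, 0, 0, 0.07])

```text
time: 37.85
tool_pos: [0.5114, -0.0413, 0.1295]
ee_rot: [3.141, -0.005, 0.078]
wrist_force: [0.9, 0.6, 0.7]
width: 0.0699
finger_force: 0.0
```

```bash
python3 - <<'E'
from g import *
obs();x,y=grasp(.5395,-.3783,np.radians(-.4),.018);go(x,y,.13,np.radians(-.4))
E
```

```text
37.85 [ 0.5114 -0.0413  0.1295] [179.94  -0.27   4.48] [0.9 0.6 0.7] 0.0699 0.0 [-0.19  0.04  1.6   0.    1.5   1.3 ]
go [ 0.0197  0.3397 -0.    ] [ 0.  -0.3  4.9] rows 6.0
```

Request:
servo_tool(commands=[0.003, 0.055, 0, 0, 0, 1, 0.07, 0.006, 0.11, 0, 0, 0, 2, 0.07, 0.009, 0.165, 0, 0, 0, 3, 0.07, 0.013, 0.22, 0, 0, 0, 4, 0.07, 0.016, 0.275, 0, 0, 0, 4.9, 0.07, 0.02, 0.33, 0, 0, 0, 4.9, 0.07, 0.02, 0.34, 0, 0, 0, 4.9, 0.07, 0.02, 0.34, 0, 0, 0, 4.9, 0.07, 0.02, 0.34, 0, 0, 0, 4.9, 0.07])

```text
time: 38.98
tool_pos: [0.5564, -0.3766, 0.1268]
ee_rot: [-3.14, 0.001, -0.006]
wrist_force: [0.5, -0.0, -0.3]
width: 0.07
finger_force: 0.0
```

```bash
python3 f.py c 2>/dev/null; python3 - <<'E'
from g import *
print(bay(1,0));x,y=grasp(.5395,-.3783,np.radians(-.4),.018);go(x,y,.021,np.radians(-.4))
E
```

```text
38.98 [ 0.5564 -0.3766  0.1268] [-1.7991e+02  5.0000e-02 -3.4000e-01] [ 0.5 -0.  -0.3] 0.07 0.0 [-0.68  0.39  1.18  0.    1.57  0.9 ]
carton 2 [ 0.5503 -0.2427  0.0041] -158.9 0.044 [ 89 110 146] 0.95
carton 2 [ 0.4909 -0.0409  0.0129] 5.6 0.058 [ 93 116 154] 0.63
(np.float64(0.4906719124002408), np.float64(-0.04259487590335077), np.float64(0.07679448708775051))
go [0.0008 0.0013 0.1067] [-0.  -0.   0.1] rows 2.0
```

Request:
servo_tool(commands=[0.001, 0.001, 0.05, 0, 0, 0, 0.07, 0.001, 0.001, 0.09, 0, 0, 0, 0.07, 0.001, 0.001, 0.106, 0, 0, 0, 0.07, 0.001, 0.001, 0.106, 0, 0, 0, 0.07, 0.001, 0.001, 0.106, 0, 0, 0, 0.03, 0.001, 0.001, 0.106, 0, 0, 0, 0.03, 0.001, 0.001, 0.106, 0, 0, 0, 0.03, 0.001, 0.001, 0.106, 0, 0, 0, 0.03, 0.001, 0.001, 0.106, 0, 0, 0, 0.03])

```text
time: 40.3
tool_pos: [0.5583, -0.3801, 0.0232]
ee_rot: [3.14, -0.003, -0.008]
wrist_force: [-0.2, -0.0, 5.7]
width: 0.0481
finger_force: 30.0
```

```bash
python3 - <<'E'
from g import *
obs();x,y,a=bay(2,.018);go(x,y,.11,a)
E
```

```text
40.3 [ 0.5583 -0.3801  0.0232] [ 1.799e+02 -1.500e-01 -4.300e-01] [-0.2 -0.   5.7] 0.0481 30.0 [-0.68  0.46  1.3   0.    1.38  0.9 ]
go [ 0.0062 -0.3855 -0.0874] [  0.2  -0.  -94.8] rows 9.0
```

Request:
servo_tool(commands=[0, 0, -0.04, 0, 0, 0, 0.03, 0, 0, -0.087, 0, 0, -6, 0.03, 0.001, -0.045, -0.087, 0, 0, -16, 0.03, 0.002, -0.09, -0.087, 0, 0, -26, 0.03, 0.003, -0.135, -0.087, 0, 0, -36, 0.03, 0.004, -0.18, -0.087, 0, 0, -46, 0.03, 0.004, -0.225, -0.087, 0, 0, -56, 0.03, 0.005, -0.27, -0.087, 0, 0, -66, 0.03, 0.006, -0.315, -0.087, 0, 0, -76, 0.03, 0.006, -0.36, -0.087, 0, 0, -86, 0.03])

```text
time: 41.55
tool_pos: [0.5654, -0.018, 0.1075]
ee_rot: [-3.14, -0.0, 1.499]
wrist_force: [0.3, -0.2, -1.0]
width: 0.0477
finger_force: 30.0
```

```bash
python3 - <<'E'
from g import *
obs();x,y,a=bay(2,.0188);go(x,y,.10,a)
E
```

```text
41.55 [ 0.5654 -0.018   0.1075] [-1.7992e+02 -2.0000e-02  8.5890e+01] [ 0.3 -0.2 -1. ] 0.0477 30.0 [-0.13  0.17  1.5   0.    1.48 -0.06]
go [0.0243 0.     0.0075] [-0.1 -0.  -8.5] rows 1.0
```

Request:
servo_tool(commands=[0.024, 0, 0, 0, 0, -8.5, 0.03, 0.024, 0, 0.03, 0, 0, -8.5, 0.03, 0.024, 0, 0.055, 0, 0, -8.5, 0.03, 0.024, 0, 0.065, 0, 0, -8.5, 0.03, 0.024, 0, 0.065, 0, 0, -8.5, 0.03])

```text
time: 42.18
tool_pos: [0.5672, 0.0044, 0.0424]
ee_rot: [-3.139, -0.001, 1.642]
wrist_force: [0.2, 0.2, -1.3]
width: 0.0478
finger_force: 30.0
```

```bash
python3 - <<'E'
from g import *
obs();x,y,a=bay(2,.0188);go(x,y,.032,a)
E
```

```text
42.17 [0.5672 0.0044 0.0424] [-1.7987e+02 -3.0000e-02  9.4060e+01] [ 0.2  0.2 -1.3] 0.0478 30.0 [-0.09  0.22  1.57  0.    1.35 -0.16]
go [0.0018 0.0001 0.0104] [-0.1 -0.  -0.3] rows 1.0
```

Request:
servo_tool(commands=[0.002, 0, 0.006, 0, 0, -0.3, 0.03, 0.002, 0, 0.01, 0, 0, -0.3, 0.03, 0.002, 0, 0.01, 0, 0, -0.3, 0.03, 0.002, 0, 0.01, 0, 0, -0.3, 0.062, 0.002, 0, 0.01, 0, 0, -0.3, 0.062, 0.002, 0, 0.01, 0, 0, -0.3, 0.062, 0.002, 0, -0.03, 0, 0, -0.3, 0.062, 0.002, 0, -0.07, 0, 0, -0.3, 0.062, 0.002, 0, -0.09, 0, 0, -0.3, 0.07, 0.002, 0, -0.09, 0, 0, -0.3, 0.07])

```text
time: 43.42
tool_pos: [0.5692, 0.0063, 0.1358]
ee_rot: [3.137, 0.001, 1.647]
wrist_force: [-0.5, 0.1, -0.3]
width: 0.0698
finger_force: 0.0
```

```bash
python3 - <<'E'
from g import *
obs();x,y=grasp(.5502,-.2427,np.radians(-158.8),.018);go(x,y,.13,np.radians(21.2))
E
```

```text
43.42 [0.5692 0.0063 0.1358] [1.7971e+02 4.0000e-02 9.4370e+01] [-0.5  0.1 -0.3] 0.0698 0.0 [-0.09  0.16  1.46  0.    1.53 -0.16]
go [-0.252  -0.0552  0.0056] [ 0.3 -0.2 73.2] rows 7.0
```

Request:
servo_tool(commands=[-0.035, -0.007, 0, 0, 0, 10, 0.07, -0.07, -0.015, 0, 0, 0, 20, 0.07, -0.105, -0.023, 0, 0, 0, 30, 0.07, -0.14, -0.03, 0, 0, 0, 40, 0.07, -0.175, -0.038, 0, 0, 0, 50, 0.07, -0.21, -0.046, 0, 0, 0, 60, 0.07, -0.245, -0.054, 0.003, 0, 0, 70, 0.07, -0.252, -0.055, 0.005, 0, 0, 73.2, 0.07, -0.252, -0.055, 0.005, 0, 0, 73.2, 0.07, -0.252, -0.055, 0.005, 0, 0, 73.2, 0.07])

```text
time: 44.68
tool_pos: [0.5318, -0.2483, 0.1272]
ee_rot: [-3.14, 0.001, 0.371]
wrist_force: [-0.5, 0.3, -0.4]
width: 0.07
finger_force: 0.0
```

```bash
python3 f.py c 2>/dev/null; python3 - <<'E'
from g import *
print(bay(1,0),bay(2,0));x,y=grasp(.5502,-.2427,np.radians(-158.8),.018);go(x,y,.021,np.radians(21.2))
E
```

```text
44.67 [ 0.5318 -0.2483  0.1272] [-1.799e+02  5.000e-02  2.125e+01] [-0.5  0.3 -0.4] 0.07 0.0 [-0.53  0.2   1.42  0.    1.52  0.67]
carton 2 [ 0.4907 -0.0417  0.0124] 5.2 0.086 [ 91 114 152] 0.89
carton 2 [ 0.5711 -0.0133  0.0099] 95.9 0.112 [ 89 112 149] 0.65
(np.float64(0.4906719124002408), np.float64(-0.04259487590335077), np.float64(0.07679448708775051)) (np.float64(0.5685948759033507), np.float64(-0.012528087599759197), np.float64(1.6475908138826472))
go [0.0007 0.0012 0.1073] [-0. -0.  0.] rows 2.0
```

Request:
servo_tool(commands=[0.001, 0.001, 0.05, 0, 0, 0, 0.07, 0.001, 0.001, 0.09, 0, 0, 0, 0.07, 0.001, 0.001, 0.107, 0, 0, 0, 0.07, 0.001, 0.001, 0.107, 0, 0, 0, 0.07, 0.001, 0.001, 0.107, 0, 0, 0, 0.03, 0.001, 0.001, 0.107, 0, 0, 0, 0.03, 0.001, 0.001, 0.107, 0, 0, 0, 0.03, 0.001, 0.001, 0.107, 0, 0, 0, 0.03, 0.001, 0.001, 0.107, 0, 0, 0, 0.03])

```text
time: 46.0
tool_pos: [0.5344, -0.2501, 0.023]
ee_rot: [3.14, -0.002, 0.37]
wrist_force: [-0.9, 0.8, 5.7]
width: 0.0473
finger_force: 30.0
```

```bash
python3 - <<'E'
from g import *
obs();x,y,a=bay(3,.018);go(x,y,.12,a-np.pi)
E
```

```text
46.0 [ 0.5344 -0.2501  0.023 ] [ 1.7988e+02 -1.1000e-01  2.1170e+01] [-0.9  0.8  5.7] 0.0473 30.0 [-0.53  0.29  1.53  0.    1.32  0.67]
go [ 0.1007 -0.2978 -0.0974] [ 0.1 -0.1 16.8] rows 6.0
```

Request:
servo_tool(commands=[0, 0, -0.04, 0, 0, 0, 0.03, 0, 0, -0.09, 0, 0, 0, 0.03, 0.018, -0.05, -0.097, 0, 0, 3, 0.03, 0.035, -0.1, -0.097, 0, 0, 6, 0.03, 0.052, -0.15, -0.097, 0, 0, 9, 0.03, 0.07, -0.2, -0.097, 0, 0, 12, 0.03, 0.087, -0.25, -0.097, 0, 0, 15, 0.03, 0.101, -0.298, -0.097, 0, 0, 16.8, 0.03, 0.101, -0.298, -0.097, 0, 0, 16.8, 0.03, 0.101, -0.298, -0.097, 0, 0, 16.8, 0.03])

```text
time: 47.25
tool_pos: [0.5197, 0.0644, 0.1177]
ee_rot: [3.141, 0.001, 0.077]
wrist_force: [0.4, 0.4, -1.4]
width: 0.048
finger_force: 30.0
```

```bash
python3 - <<'E'
from g import *
obs();x,y,a=bay(3,.0174);go(x,y,.045,a-np.pi)
E
```

```text
47.25 [0.5197 0.0644 0.1177] [1.7997e+02 7.0000e-02 4.4100e+00] [ 0.4  0.4 -1.4] 0.048 30.0 [ 0.02  0.07  1.59 -0.    1.49  1.51]
go [0.0016 0.0004 0.0727] [0.  0.1 0. ] rows 2.0
```

Request:
servo_tool(commands=[0.002, 0, 0.035, 0, 0, 0, 0.03, 0.002, 0, 0.06, 0, 0, 0, 0.03, 0.002, 0, 0.072, 0, 0, 0, 0.03, 0.002, 0, 0.072, 0, 0, 0, 0.03, 0.002, 0, 0.072, 0, 0, 0, 0.03])

```text
time: 47.88
tool_pos: [0.523, 0.0645, 0.0476]
ee_rot: [-3.142, -0.002, 0.076]
wrist_force: [0.6, 0.2, -0.9]
width: 0.0479
finger_force: 30.0
```

```bash
python3 - <<'E'
from g import *
obs();x,y,a=bay(3,.0174);go(x,y,.032,a-np.pi)
E
```

```text
47.88 [0.523  0.0645 0.0476] [-1.80e+02 -1.30e-01  4.33e+00] [ 0.6  0.2 -0.9] 0.0479 30.0 [0.01 0.13 1.67 0.   1.34 1.51]
go [-0.0019  0.0003  0.0156] [-0.  -0.1 -0.1] rows 1.0
```

Then I release, rise and retreat to the side for a check.

Request:
servo_tool(commands=[-0.001, 0, 0.01, 0, 0, 0, 0.03, -0.001, 0, 0.015, 0, 0, 0, 0.03, -0.001, 0, 0.015, 0, 0, 0, 0.03, -0.001, 0, 0.015, 0, 0, 0, 0.062, -0.001, 0, 0.015, 0, 0, 0, 0.062, -0.001, 0, 0.015, 0, 0, 0, 0.062, -0.001, 0, -0.03, 0, 0, 0, 0.062, -0.001, 0, -0.08, 0, 0, 0, 0.062, -0.001, 0, -0.14, 0, 0, 0, 0.07, -0.001, 0, -0.16, 0, 0, 0, 0.07])

```text
time: 49.12
tool_pos: [0.523, 0.0649, 0.2117]
ee_rot: [3.141, -0.009, 0.076]
wrist_force: [0.4, -0.4, 0.4]
width: 0.0701
finger_force: 0.0
```

Request:
servo_tool(commands=[-0.03, 0.055, 0, 0, 0, 0, 0.07, -0.055, 0.11, 0, 0, 0, 0, 0.07, -0.085, 0.165, 0, 0, 0, 0, 0.07, -0.11, 0.22, 0, 0, 0, 0, 0.07, -0.135, 0.275, 0, 0, 0, 0, 0.07, -0.16, 0.33, 0, 0, 0, 0, 0.07, -0.19, 0.385, 0, 0, 0, 0, 0.07, -0.215, 0.43, 0, 0, 0, 0, 0.07, -0.215, 0.43, 0, 0, 0, 0, 0.07, -0.215, 0.43, 0, 0, 0, 0, 0.07])

```text
time: 50.38
tool_pos: [0.3395, -0.3799, 0.2062]
ee_rot: [-3.141, -0.0, 0.076]
wrist_force: [0.2, -0.5, -0.2]
width: 0.0701
finger_force: 0.0
```

```bash
python3 f.py c 2>/dev/null; python3 - <<'E'
from g import *
for k in(1,2,3):print(np.round(bay(k,0),4))
a=cv2.imread("pics/f_T.png");b=cv2.imread("pics/f_S.png")
cv2.imwrite("pics/h.png",np.hstack([cv2.resize(a[190:280,230:320],(400,400),interpolation=cv2.INTER_CUBIC),cv2.resize(b[220:320,240:340],(400,400),interpolation=cv2.INTER_CUBIC)]))
E
```

```text
50.38 [ 0.3395 -0.3799  0.2062] [-1.7994e+02 -1.0000e-02  4.3500e+00] [ 0.2 -0.5 -0.2] 0.0701 0.0 [-0.95 -0.    1.48  0.    1.66  0.54]
carton 2 [ 0.4914 -0.0417  0.0118] 5.9 0.061 [ 91 113 150] 0.88
carton 2 [ 0.5707 -0.0119  0.0157] 96.1 0.168 [ 88 110 147] 0.85
carton 2 [0.5379 0.0677 0.0121] -176.2 0.087 [ 87 109 148] 0.77
[ 0.4907 -0.0426  0.0768]
[ 0.5686 -0.0125  1.6476]
[0.5385 0.0654 3.2184]
```

View pics/h.png

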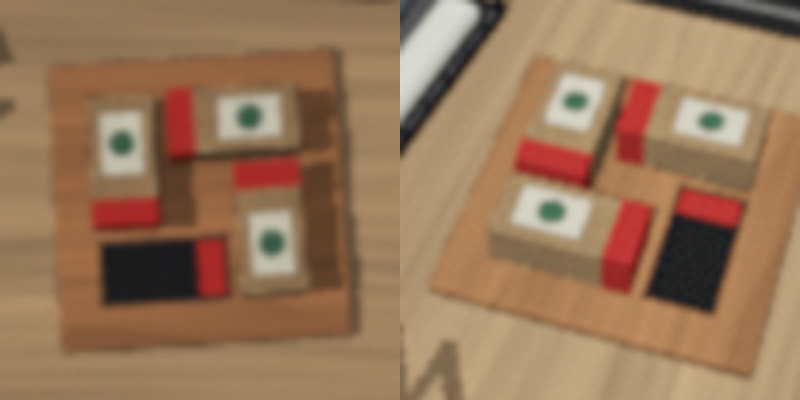

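```bash
python3 - <<'E'
from g import *
T=snapshot("top");S=snapshot("side")
def dots(s):
    H=cv2.cvtColor(s["img"],cv2.COLOR_BGR2HSV).astype(int);m=((H[...,0]>60)&(H[...,0]<95)&(H[...,1]>60)&(H[...,2]<150)).astype(np.uint8)
    n,l,st,c=cv2.connectedComponentsWithStats(m);g=s["img"].astype(float);w=(g[...,1]-g[...,2]).clip(0)
    out=[]
    for i in range(1,n):
        if 4<st[i][4]<80:
            k=cv2.dilate((l==i).astype(np.uint8),np.ones((3,3)))*w;y,x=np.nonzero(k);out.append((np.average(x,weights=k[y,x]),np.average(y,weights=k[y,x])))
    return out
dT,dS=dots(T),dots(S)
for k in(1,2,3):
    x,y,a=bay(k,0);P=np.array([x,y,.046])
    near=lambda d,s:min(d,key=lambda p:np.hypot(*(np.array(p)-proj(s,[P])[0])))
    v,e=tri(T,near(dT,T),S,near(dS,S));d=R.from_euler('z',-a).apply(v-[x,y,0]);print(k,np.round(d*1e3,1),round(e*1e3,1),"T only",np.round(R.from_euler('z',-a).apply(ray(T,near(dT,T),.046)-[x,y,0])*1e3,1))
E
```

```text
1 [-12.2  -0.4  46.3] 0.4 T only [-12.5  -0.4  46. ]
2 [-12.8  -1.6  47.2] 0.5 T only [-12.9  -1.4  46. ]
3 [-11.4  -1.6  47. ] 0.7 T only [-11.1  -1.6  46. ]
```

```bash
python3 -c "
from bench import close_job
print(close_job())"
```

```text
the job is handed in; nothing more can be done
None
```

The job is handed in: all three orange guards are in the shut bin, and the three cartons lie on slab outlines 1–3, within about 2 mm and 2° with red ends matched (the fourth outline is empty, as only three cartons were there).

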